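# Hang the lift-off door of a table lantern

## Robot

A 7-joint arm with a two-finger parallel gripper is mounted at the origin on the work surface. World frame = base frame: x ahead of the robot, y to its left, z up, the work surface at z = 0. Lengths are in m, angles in rad, forces in N, time in s.
With the tool pointing down it reaches from about 0.425 to 0.925 m from the base axis. Payload 6.8 kg.
Tool frame: the origin (TCP) lies on the centre line of the jaws, within the pads' length; the fingertips stand 25 mm ahead of it and the grasp point (between the pads) lies 6 mm ahead of it; z points along the fingers, y is the line along which they close (so a half turn about z gives the same grasp; the last joint's range is limited). The gripper opens to 85 mm and grips with 20 to 120 N. Pads are 22 mm wide; open, the fingers measure 114 mm over their backs; the gripper's body (76 mm by 85 mm) begins 54 mm behind the grasp point. The pads swing forward as they close: fully open they stand 13 mm farther back than shut.
Start: joints at [1.149, 0.477, 0.022, 1.555, -0.011, 1.109, -0.083], TCP at [0.208, -0.642, 0.256] pointing down, gripper open.
Joint ranges: [-2.96, 2.96], [-0.34, 2.1], [-1.41, 1.46], [0.24, 2.44], [-1.37, 4.51], [0.17, 1.92], [-2.96, 2.96]. Speed limits (rad/s): [2.39, 2.39, 3.14, 3.14, 3.14, 3.14, 3.14].

## Interface

Orientations are given as a unit quaternion [x, y, z, w].
In Python, from plant import get_state, capture, calibration, hand_in gives the robot as it stands. The module is installed in compiled form; this text tells all that it offers.
- The arm moves only by the shell command python3 -m jog 'ROWS' [OPENING] [FORCE]. ROWS is JSON, a list of rows, each an object of numbers: "x", "y", "z": the shift along the world's x, y, z in cm; "rx", "ry", "rz": the turn, a rotation vector about the world's x, y, z in units of 5 degrees (1.0 is 5 degrees). A call has exactly 10 rows; each row is the pose to reach, as a shift and turn from the pose commanded when the call began; what a row does not reach only later rows make up. A row lasts 1/12 s, in which the tool goes at most 41.7 mm and 7.16 degrees, less where a joint would pass 70% of its speed; a pose out of reach is approached as far as the arm can. A call with a gripper value outside its range is refused whole. OPENING is the opening, from 0 (shut) to 1 (fully open), set as the call begins (- or left out, the last holds). The fingers move at their own pace and stop on an object; FORCE is the grip in N (left out, the last holds). Time passes only in rows, so rows that repeat a pose let the fingers close, or fill a call up. It gives the time, the measured TCP pose, the force, the opening and the grip force at its end, in the units of the state.
- get_state(): the state, without advancing time (a new reading comes with each control period).
- capture(name): name is "scene" or "top"; returns the picture (480x640x3 uint8, blue, green, red); there is no depth.
- calibration(name): a dict with "fx", "fy", "cx", "cy" (pixels), "R" (3x3) and "t" (3): a world point X has camera coordinates R X + t. Camera axes: x right, y down, z forward; pixel columns grow to the right and rows downward; lengths in m; the calibration is good to about 2 mm. A picture is of the moment at which its call begins. calibration takes no time and is no camera call.
- hand_in(): hands the job in; it is judged then, once.
The state is a dict: "time": time; "joints": joint angles; "qd": joint speeds; "joint_torque": joint torques, N m; "position": TCP position; "eef_rot": TCP orientation; "ft_force": force on the tool from outside, world axes, zero at the start; "torque": the same for the moment, N m; "width": opening from 0.0 (shut) to 1.0 (fully open); "finger_force": force on a finger pad.
Only numpy, scipy, OpenCV 4.12 (cv2) and the standard library are available. Lean on these libraries where they do the work, as an engineer would, in place of code of your own. Each camera call takes 0.05 s, during which the arm holds its last target. There are 200 camera calls.

## Task

Hang the lantern's lift-off door: take it out of the wooden rack and, with the door standing well open, lower it so that both of its hinge tubes drop fully home on the lantern's two upright pins. Feel for the pins and do not force it; then swing the door gently shut against its stops and let go, leaving the other tableware undisturbed.

Things in the scene. Friction and masses are not known exactly. Their poses are not given: they have to be found in the camera images.
- lantern: Square table lantern, dark steel, LED candle inside, fixed, 164 x 164 mm. Roof flat at z = 237 mm, 100 mm square cap to 247, thin carrying loop in the middle to 278. Origin: centre of its underside, z up. Doorway: its open local -x face (posts' outer face x = -80 mm); other sides glazed. Shut, the door lies along local +y from the hinge axis; square open it points to local -x.
- hinge_place (a point): Centre of the top of the lower adjusting disc (24 mm across, 10 mm thick, on an arm of the -y post): x = -110, y = -72, z = 45 mm in the lantern's frame, with its axes. The lower pin stands off centre on this disc, 6.5 mm from this point, in a direction that differs each time anywhere round the circle and is not in the readings: find it by sight or feel. The disc is locked.
- upper_place (a point): Centre of the top of the upper adjusting disc, 125 mm straight above hinge_place. Both discs are set alike, so the upper pin is straight above the lower. Each pin is upright steel, 9 mm diameter, 20 mm long (tips at z = 65 and 190 mm), its top 6 mm tapering to a flat 6 mm tip. The door's tubes come to rest on the tops of the discs (z = 45 and 170 mm).
- stop (a point): Face of the upper of two small fixed door stops on the lantern's +y post, at x = -105, y = 72, z = 190 mm in the lantern's frame. The shut door rests on them. Its lower twin is at z = 60 mm.
- leaf: The door: dark steel frame, 4 mm glass pane, 0.35 to 0.57 kg, upright in the rack. Origin: on the axis of its hinge tubes, level with its bottom edge; x along its width to the free edge, y its thickness, z up. Frame: x = 24 to 150, y = -5 to 5, z = 0 to 185 mm; mass centre near x = 79. Hung it swings freely, without latch, and stays where left; fully home its origin is 30 mm above the table.
- top_rail (a point): Top of the door's solid top rail above the mass centre: x = 81, y = 0, z = 185 mm in the door's frame, with its axes. The rail is 10 mm thick and 36 mm tall, the place to grip, fingers closing across the thickness (door's y).
- upper_tube (a point): Mouth (underside) of the upper hinge tube: x = y = 0, z = 140 mm in the door's frame; the lower one is at z = 15 mm. Each tube: 12 mm bore, 24 mm long, open at both ends, 21 mm outside, its lowest 5 mm a flange 30 mm across. The lower tube cannot pass the upper pin from above: bring the door in from the side, tubes just above their pins (door origin about 51 to 56 mm above the table), then lower.
- free_edge (a point): Middle of the door's free edge: x = 150, y = 0, z = 92.5 mm in the door's frame. With the door shut it is at about x = -110, y = 78 mm in the lantern's frame.
- rack: Fixed wooden rack: base 120 x 80 x 12 mm, two pairs of 10 mm dowels up to z = 80 mm at x = -40 and 40, y = -11 and 11 mm; the door stands on the base between them with 1 mm to spare on each side. Origin: centre of its underside; x along the standing door, towards its free edge.
- wineglass: Bystander: stemmed wine glass, 185 mm tall, 72 mm across; origin: centre of its underside.
- tumbler: Bystander: glass tumbler, 85 mm tall, 72 mm across; origin: centre of its underside.
- mill: Bystander: dark wooden pepper mill, 163 mm tall, 54 mm across; origin: centre of its underside.
- plate: Bystander: white side plate, 150 mm across, 18 mm tall; origin: centre of its underside.
- spoon: Bystander: steel spoon lying flat, 180 mm long; origin near its middle.
- candle: Bystander: white LED pillar candle, 75 mm tall, 70 mm across; origin: centre of its underside.
- saltpot: Bystander: white salt pot, 57 mm tall, 44 mm across; origin: centre of its underside.
There are look-alikes about, which are no part of the job. There is more than one size of the leaf; the job needs the smaller.

How it is judged:
By the outcome, as a careful person would: the job done as asked, in the order asked, and still so for the second after the job is handed in, with the robot touching nothing.
It also fails if it takes over 72 s, if anything falls off the work surface, if the arm or the gripper's body presses on something with over 40 N, if the wrist force passes 120 N, or if a joint passes its speed limit or range.

## Working session

There is one attempt and no reset: what is moved stays moved. The work goes in short steps, Python scripts to look and compute and a shell command to move; the robot and the scene stay as the last step left them, time stands still between calls to the robot, and variables do not carry over. Pictures are saved under pics/ and viewed, at most 10 in all, crops included, and the job is handed in when it is done.

```bash
mkdir -p pics; python3 - <<'E'
from plant import *
import cv2,numpy as np
s=get_state();print(s['time'],s['position'],s['eef_rot'],s['width'])
for n in('scene','top'):
    cv2.imwrite(f'pics/{n}0.png',capture(n));c=calibration(n);print(n,c['fx'],c['fy'],c['cx'],c['cy'],np.round(c['R'],4).tolist(),c['t'])
E
```

```text
0.0 [ 0.20817865 -0.641506    0.25531717] [ 9.87712881e-01  1.56276664e-01 -2.07459512e-04 -9.08666291e-04] 0.9987303703925888
scene 588.5825549584218 588.5825549584218 330.11863708057916 236.47046070308124 [[0.3404, 0.9402, 0.0119], [0.7545, -0.2655, -0.6002], [-0.5611, 0.2133, -0.7998]] [-0.13524965 -0.29022192  1.89713613]
top 578.3515099510021 578.3515099510021 323.9009731805474 230.34120742635773 [[0.0083, -1.0, -0.0023], [-0.9894, -0.0079, -0.1453], [0.1453, 0.0035, -0.9894]] [-0.01859254  0.4736546   1.65367043]
```

View pics/scene0.png

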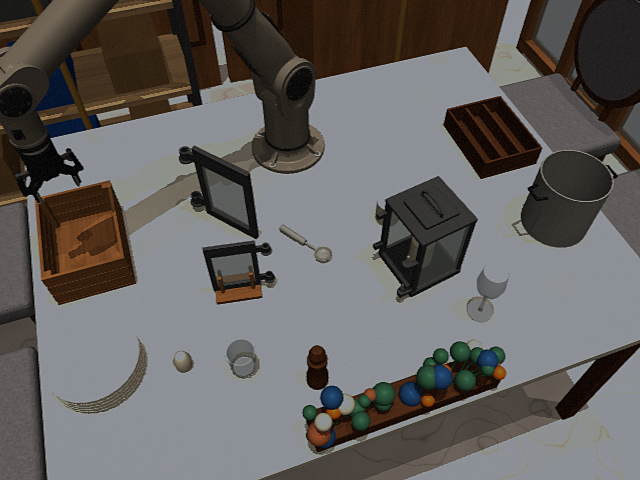

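View pics/top0.png

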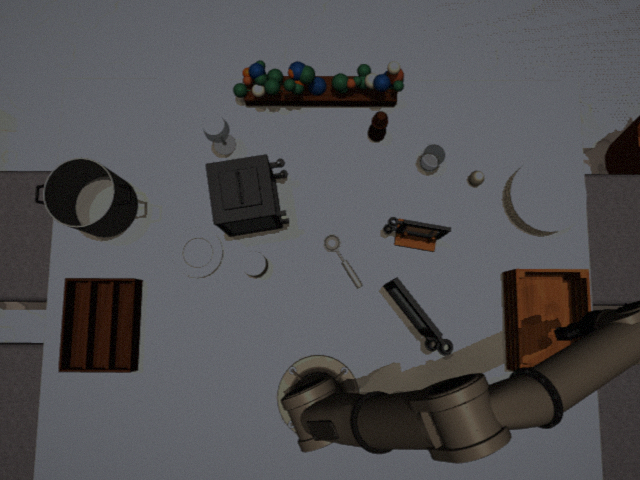

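```bash
cat > h.py <<'E'
from plant import *
import cv2,numpy as np
def proj(n,X):
    c=calibration(n);p=np.asarray(X)@np.array(c['R']).T+c['t'];return p[...,:2]/p[...,2:]*[c['fx'],c['fy']]+[c['cx'],c['cy']]
def back(n,uv,z):
    c=calibration(n);R=np.array(c['R']);d=R.T@np.array([(uv[0]-c['cx'])/c['fx'],(uv[1]-c['cy'])/c['fy'],1]);o=-R.T@np.array(c['t']);return o+d*(z-o[2])/d[2]
def crop(im,x,y,w,h,k,g=1.0):
    o=cv2.resize(im[y:y+h,x:x+w],None,fx=k,fy=k,interpolation=cv2.INTER_CUBIC)
    o=(255*(o/255.)**g).astype('uint8')
    for i in range(0,w,10): cv2.putText(o,str(x+i),(i*k,8),0,.3,(0,255,255),1);cv2.line(o,(i*k,8),(i*k,14),(0,255,255),1)
    for i in range(10,h,10): cv2.putText(o,str(y+i),(0,i*k+3),0,.3,(0,255,255),1);cv2.line(o,(20,i*k),(26,i*k),(0,255,255),1)
    return o
E
python3 - <<'E'
from h import *
t=cv2.imread('pics/top0.png');s=cv2.imread('pics/scene0.png')
cv2.imwrite('pics/l.png',np.hstack([crop(t,200,145,98,98,4,.5),np.vstack([crop(s,365,170,98,0+98,4,.5)])]))
cv2.imwrite('pics/d.png',np.hstack([crop(t,375,205,80,50,5,.5),crop(s,195,230,80,50,5,.5)][:1]+[cv2.resize(crop(s,195,230,80,80,5,.5),(400,400))[:250]]) if 0 else np.hstack([cv2.copyMakeBorder(crop(t,375,205,80,50,5,.5),0,150,0,0,0),crop(s,195,230,80,80,5,.5)]))
E
```

```text
(no output)
```

View pics/l.png

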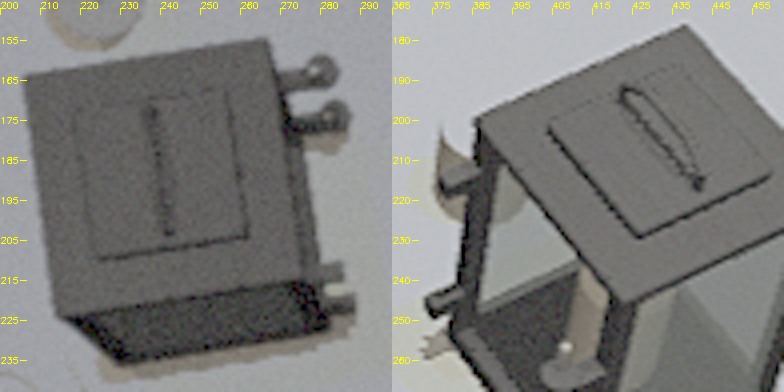

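View pics/d.png

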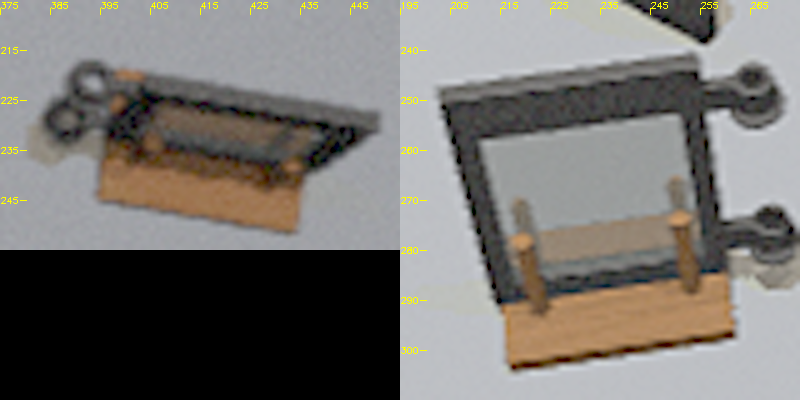

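```bash
cat > fit.py <<'E'
from h import *
from scipy.optimize import least_squares
def T(p,L):
    L=np.atleast_2d(L).astype(float);c,s=np.cos(p[2]),np.sin(p[2]);return np.c_[p[0]+c*L[:,0]-s*L[:,1],p[1]+s*L[:,0]+c*L[:,1],L[:,2]]
def fit(obs,p0):
    f=lambda p:np.concatenate([(proj(n,T(p,l))-uv).ravel() for n,l,uv in obs])
    r=least_squares(f,p0);print(np.round(r.x,4),np.round(r.fun.reshape(-1,2),1).tolist());return r.x
def cp(x,y,k,P): return np.array([x,y])+(np.array(P)+.5)/k-.5
E
cat > run1.py <<'E'
from fit import *
h=.082;z=.237
# order: top-image corners TL,TR,BR,BL ; local -x = image right, -y = image up
C=np.array([[h,-h,z],[-h,-h,z],[-h,h,z],[h,h,z]])
to=cp(200,145,4,[(24,76),(267,39),(303,280),(57,316)])
so=cp(365,170,4,[(294,26),(88,122),(232,300)])
p0=[*back('top',(240,190),.237)[:2],1.6]
# scene: (294,26) left-rear: try assignments
print('roof corners in scene',proj('scene',T(p0,C)))
E
python3 run1.py
```

```text
roof corners in scene [[476.0883524  221.83462155]
 [414.98645335 241.55591015]
 [385.59000861 192.22799427]
 [443.73939887 174.92854306]]
```

```bash
cat > run1.py <<'E'
from fit import *
h=.082;z=.237
C=np.array([[h,-h,z],[-h,-h,z],[-h,h,z],[h,h,z]])
to=cp(200,145,4,[(24,76),(267,39),(303,280),(57,316)])
so=cp(365,170,4,[(294,26),(88,122),(232,300)])
p0=[*back('top',(240,190),.237)[:2],1.6]
fit([('top',C,to)],p0);fit([('scene',C[[3,2,1]],so)],p0)
L=fit([('top',C,to),('scene',C[[3,2,1]],so)],p0)
D=np.array([[.024,0,.197],[.150,0,.197],[0,0,.176],[0,0,.051]])
dt=cp(375,205,5,[(117,77),(379,121),(91,80),(66,117)])
ds=cp(195,230,5,[(697-400,60),(441-400,92),(751-400,77),(773-400,220)])
q0=[*back('top',(392,221),.176)[:2],-1.7]
fit([('top',D,dt)],q0);fit([('scene',D,ds)],q0)
Q=fit([('top',D,dt),('scene',D,ds)],q0)
np.save('L',L);np.save('Q',Q)
print('hinge',T(L,[[-.110,-.072,.045]]),'rail',T(Q,[[.081,0,.197]]))
t=cv2.imread('pics/top0.png');s=cv2.imread('pics/scene0.png')
def ov(n,im,zz):
    P=[]
    c=proj(n,T(L,[[-.11,-.072,zz]]))[0].round().astype(int)
    x,y=c-20;k=10;o=crop(im,x,y,40,40,k,.45)
    a=np.linspace(0,6.28,36);R=T(L,np.c_[-.11+.012*np.cos(a),-.072+.012*np.sin(a),0*a+zz])
    for u in proj(n,R): cv2.circle(o,tuple(((u-[x,y]+.5)*k).astype(int)),1,(0,0,255),-1)
    for dx,dy,col in((-.012,0,(0,255,0)),):
        u=proj(n,T(L,[[-.11+dx,-.072+dy,zz]]))[0];cv2.circle(o,tuple(((u-[x,y]+.5)*k).astype(int)),3,col,-1)
    return o
top=[np.vstack([cv2.resize(ov('top',t,z),(300,300)),cv2.resize(ov('scene',s,z),(300,300))]) for z in(.17,.045)]
cv2.imwrite('pics/pin.png',np.hstack(top))
E
python3 run1.py
```

```text
[0.5512 0.2022 1.7348] [[-0.6, -0.4], [0.8, -0.6], [0.8, 0.1], [-0.9, 0.9]]
[0.5559 0.2032 1.7411] [[0.8, -0.7], [-1.5, -1.0], [0.7, 1.4]]
[0.5531 0.2029 1.7397] [[-1.0, -0.9], [0.4, -1.5], [0.6, -0.8], [-1.0, 0.3], [0.3, -1.4], [-2.1, -1.8], [-0.0, 0.5]]
[ 0.481  -0.1965 -1.7294] [[3.6, 0.7], [-1.5, -0.2], [-1.1, -0.1], [-1.0, -0.5]]
[ 0.4822 -0.2021 -1.7528] [[0.7, -0.2], [-0.8, 0.0], [0.4, 0.3], [-0.3, -0.2]]
[ 0.4815 -0.1995 -1.7388] [[4.7, 0.7], [-0.4, 0.1], [0.0, -0.2], [0.0, -0.6], [1.6, -0.6], [0.3, 0.2], [1.4, -0.2], [0.5, -0.7]]
hinge [[0.64252817 0.10660643 0.045     ]] rail [[ 0.46791674 -0.27940647  0.197     ]]
```

View pics/pin.png

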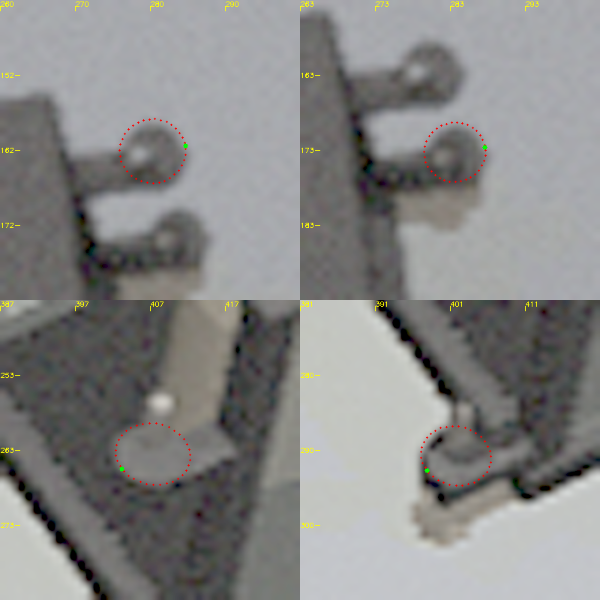

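```bash
cat > run2.py <<'E'
from fit import *
L=np.load('L.npy')
t=cv2.imread('pics/top0.png').astype(float);s=cv2.imread('pics/scene0.png').astype(float)
pan=[]
for n,im,z in(('top',t,.17),('top',t,.045),('scene',s,.17),('scene',s,.045)):
    c=proj(n,T(L,[[-.11,-.072,z]]))[0]
    x,y=np.round(c).astype(int)-[9,11];k=20
    g=cv2.resize(im[y:y+20,x:x+20],None,fx=k,fy=k,interpolation=cv2.INTER_CUBIC)
    g=np.clip((g-20)*2.3 if n=='top' else (g-20)*2.0,0,255).astype('uint8')
    a=np.radians(np.arange(0,360,30))
    R=T(L,np.c_[-.11+.0065*np.cos(a),-.072+.0065*np.sin(a),0*a+z+.02])
    for i,u in enumerate(proj(n,R)):
        q=((u-[x,y]+.5)*k).astype(int);cv2.circle(g,tuple(q),2,(0,0,255),-1);cv2.putText(g,str(i*30),tuple(q),0,.35,(0,255,255),1)
    pan.append(cv2.resize(g[:, :],(300,300) if 0 else (400,400)))
v=np.vstack([np.hstack(pan[:2]),np.hstack(pan[2:])])
cv2.imwrite('pics/pin2.png',cv2.resize(v,(600,600)))
E
python3 run2.py
```

```text
(no output)
```

View pics/pin2.png

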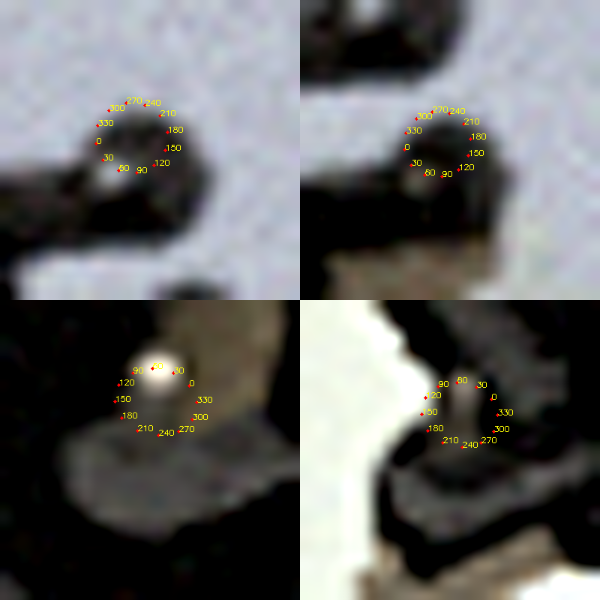

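```bash
python3 - <<'E'
from fit import *
L=np.load('L.npy')
for n,z,o in(('top',.17,(108,177)),('top',.045,(115,180)),('scene',.045,(163,82))):
    c=proj(n,T(L,[[-.11,-.072,z]]))[0];xy=np.round(c).astype(int)-[9,11]
    p=back(n,xy+np.array(o)/15-.5,z+.02);d=p[:2]-L[:2];a=L[2];c_,s=np.cos(a),np.sin(a)
    l=np.array([c_*d[0]+s*d[1],-s*d[0]+c_*d[1]])-[-.11,-.072];print(p.round(4),l*1e3,np.hypot(*l)*1e3,np.degrees(np.arctan2(l[1],l[0])))
h=T(L,[[-.11,-.072,0]])[0]
for a in(40,50,60): print(a,T(L,[[-.11+.0065*np.cos(np.radians(a)),-.072+.0065*np.sin(np.radians(a)),0]])[0][:2].round(4))
E
```

```text
[0.6353 0.1107 0.19  ] [5.28887913 6.45755555] 8.34699144555497 50.68177427164239
[0.6354 0.1108 0.065 ] [5.34921834 6.30333617] 8.2671750720982 49.68096878675513
[0.6367 0.1098 0.065 ] [4.17485151 5.2344456 ] 6.695431715393665 51.4250894009074
40 [0.6376 0.1108]
50 [0.6369 0.1099]
60 [0.6364 0.1089]
```

```bash
python3 - <<'E'
from fit import *
D=np.array([[.024,0,.197],[.150,0,.197],[0,0,.176],[0,0,.051]])
dt=cp(375,205,5,[(117,77),(379,121),(91,80),(66,117)])
ds=cp(195,230,5,[(697-400,60),(441-400,92),(751-400,77),(773-400,220)])
q0=[.48,-.2,-1.74]
fit([('top',D[1:],dt[1:])],q0)
Q=fit([('top',D[1:],dt[1:]),('scene',D,ds)],q0);np.save('Q',Q)
r=T(Q,[[.081,0,.197]])[0];print('rail',r,np.degrees(Q[2]))
s=get_state();print('shift cm',(r[:2]-s['position'][:2])*100,(.186-s['position'][2])*100)
y=np.degrees(np.arctan2(-.951,.309)); print('turn units',(np.degrees(Q[2])+90-y)/5)
E
```

```text
[ 0.4803 -0.1998 -1.7281] [[-0.2, -0.0], [0.1, 0.2], [0.1, -0.2]]
[ 0.4812 -0.2012 -1.7394] [[0.2, 0.2], [0.6, -0.1], [0.6, -0.5], [0.9, -0.5], [-0.4, 0.3], [0.7, -0.1], [-0.1, -0.6]]
rail [ 0.46765348 -0.28106345  0.197     ] -99.66051153302014
shift cm [25.94544718 36.05379544] -6.944383095492079
turn units 12.467882774016791
```

```bash
python3 -m jog '[{"x":2.6,"y":3.6,"rz":1.2},{"x":5.2,"y":7.2,"rz":2.5},{"x":7.8,"y":10.8,"rz":3.8},{"x":10.4,"y":14.4,"rz":5},{"x":13,"y":18,"rz":6.2},{"x":15.6,"y":21.6,"rz":7.5},{"x":18.2,"y":25.2,"rz":8.8},{"x":20.8,"y":28.8,"rz":10},{"x":23.4,"y":32.4,"rz":11.2},{"x":25.9,"y":36.1,"rz":12.5}]' 1 40
python3 -m jog '[{},{},{},{"z":-1},{"z":-2},{"z":-3.2},{"z":-4.5},{"z":-5.8},{"z":-7},{"z":-7}]'
```

```text
validation failed for argument at $[0]...
validation failed for argument at $[0]...
```

```bash
python3 -m jog '[{"x":2.6,"y":3.6,"z":0,"rx":0,"ry":0,"rz":1.2},{"x":5.2,"y":7.2,"z":0,"rx":0,"ry":0,"rz":2.5},{"x":7.8,"y":10.8,"z":0,"rx":0,"ry":0,"rz":3.8},{"x":10.4,"y":14.4,"z":0,"rx":0,"ry":0,"rz":5},{"x":13,"y":18,"z":0,"rx":0,"ry":0,"rz":6.2},{"x":15.6,"y":21.6,"z":0,"rx":0,"ry":0,"rz":7.5},{"x":18.2,"y":25.2,"z":0,"rx":0,"ry":0,"rz":8.8},{"x":20.8,"y":28.8,"z":0,"rx":0,"ry":0,"rz":10},{"x":23.4,"y":32.4,"z":0,"rx":0,"ry":0,"rz":11.2},{"x":25.9,"y":36.1,"z":0,"rx":0,"ry":0,"rz":12.5}]' 1 40
```

```text
time: 0.93
position: [0.4522, -0.3019, 0.2562]
eef_rot: [0.762, 0.648, -0.0, -0.0]
ft_force: [0.6, 0.2, 0.0]
width: 1.0
finger_force: 0.0
```

```bash
python3 -m jog '[{"x":0,"y":0,"z":0,"rx":0,"ry":0,"rz":0},{"x":0,"y":0,"z":0,"rx":0,"ry":0,"rz":0},{"x":0,"y":0,"z":0,"rx":0,"ry":0,"rz":0},{"x":0,"y":0,"z":0,"rx":0,"ry":0,"rz":0},{"x":0,"y":0,"z":-1,"rx":0,"ry":0,"rz":0},{"x":0,"y":0,"z":-2,"rx":0,"ry":0,"rz":0},{"x":0,"y":0,"z":-3,"rx":0,"ry":0,"rz":0},{"x":0,"y":0,"z":-3,"rx":0,"ry":0,"rz":0},{"x":0,"y":0,"z":-3,"rx":0,"ry":0,"rz":0},{"x":0,"y":0,"z":-3,"rx":0,"ry":0,"rz":0}]'; python3 -c "
from h import *
cv2.imwrite('pics/g.png',np.hstack([crop(capture('top'),375,200,80,60,5,.5),crop(capture('scene'),195,200,80,60,5,.5)]))
print(get_state()['position'])"
```

```text
time: 1.77
position: [0.4516, -0.3038, 0.2261]
eef_rot: [0.763, 0.646, 0.0, -0.0]
ft_force: [0.2, -0.5, -0.3]
width: 1.001
finger_force: 0.0
[ 0.4519314  -0.30390525  0.22665489]
```

View pics/g.png

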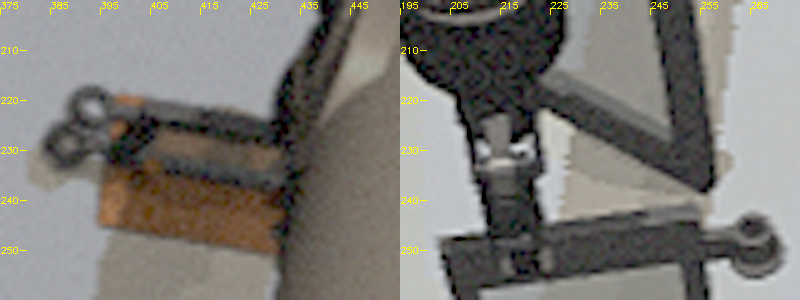

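```bash
python3 -m jog '[{"x":0.8,"y":1.2,"z":0,"rx":0,"ry":0,"rz":0},{"x":1.6,"y":2.3,"z":0,"rx":0,"ry":0,"rz":0},{"x":1.6,"y":2.3,"z":-0.5,"rx":0,"ry":0,"rz":0},{"x":1.6,"y":2.3,"z":-1.2,"rx":0,"ry":0,"rz":0},{"x":1.6,"y":2.3,"z":-2,"rx":0,"ry":0,"rz":0},{"x":1.6,"y":2.3,"z":-2.8,"rx":0,"ry":0,"rz":0},{"x":1.6,"y":2.3,"z":-3.5,"rx":0,"ry":0,"rz":0},{"x":1.6,"y":2.3,"z":-4,"rx":0,"ry":0,"rz":0},{"x":1.6,"y":2.3,"z":-4,"rx":0,"ry":0,"rz":0},{"x":1.6,"y":2.3,"z":-4,"rx":0,"ry":0,"rz":0}]'
python3 -m jog '[{"x":0,"y":0,"z":0,"rx":0,"ry":0,"rz":0},{"x":0,"y":0,"z":0,"rx":0,"ry":0,"rz":0},{"x":0,"y":0,"z":0,"rx":0,"ry":0,"rz":0},{"x":0,"y":0,"z":0,"rx":0,"ry":0,"rz":0},{"x":0,"y":0,"z":0,"rx":0,"ry":0,"rz":0},{"x":0,"y":0,"z":0,"rx":0,"ry":0,"rz":0},{"x":0,"y":0,"z":0,"rx":0,"ry":0,"rz":0},{"x":0,"y":0,"z":0,"rx":0,"ry":0,"rz":0},{"x":0,"y":0,"z":0,"rx":0,"ry":0,"rz":0},{"x":0,"y":0,"z":0,"rx":0,"ry":0,"rz":0}]' 0 60; python3 -c "
from h import *
s=get_state();print(s['position'],s['ft_force'],s['torque'],s['width'],s['finger_force'])"
```

```text
time: 2.7
position: [0.4674, -0.2809, 0.1859]
eef_rot: [0.763, 0.646, -0.0, -0.0]
ft_force: [0.6, -0.7, -0.1]
width: 1.0
finger_force: 0.0
time: 3.53
position: [0.4679, -0.281, 0.1866]
eef_rot: [0.763, 0.646, 0.0, 0.0]
ft_force: [0.5, -0.1, 3.0]
width: 0.11
finger_force: 59.1
[ 0.46789281 -0.28096561  0.18656738] [ 0.54399011 -0.1333033   3.03394803] [-0.06176712 -0.08341353 -0.0073286 ] 0.10992302048253612 59.13519859313965
```

```bash
python3 -m jog '[{"x":0,"y":0,"z":0.3,"rx":0,"ry":0,"rz":0},{"x":0,"y":0,"z":1,"rx":0,"ry":0,"rz":0},{"x":0,"y":0,"z":2,"rx":0,"ry":0,"rz":0},{"x":0,"y":0,"z":3.2,"rx":0,"ry":0,"rz":0},{"x":0,"y":0,"z":4.5,"rx":0,"ry":0,"rz":0},{"x":0,"y":0,"z":6,"rx":0,"ry":0,"rz":0},{"x":0,"y":0,"z":7.5,"rx":0,"ry":0,"rz":0},{"x":0,"y":0,"z":8.2,"rx":0,"ry":0,"rz":0},{"x":0,"y":0,"z":8.2,"rx":0,"ry":0,"rz":0},{"x":0,"y":0,"z":8.2,"rx":0,"ry":0,"rz":0}]'
python3 - <<'E'
from fit import *
t=capture('top');s=capture('scene');st=get_state();print(st['position'],st['ft_force'],st['torque'])
cv2.imwrite('pics/t1.png',t);cv2.imwrite('pics/s1.png',s)
Q=np.load('Q.npy');P=T(Q,[[.0,0,.26],[.075,0,.2]])
a=proj('top',P)[0].astype(int)-[25,20];b=proj('scene',P)[1].astype(int)-[45,45]
print(a,b)
cv2.imwrite('pics/lift.png',np.hstack([crop(t,*a,80,80,5,.5),crop(s,*b,80,80,5,.5)]))
E
```

```text
time: 4.37
position: [0.4674, -0.2808, 0.2686]
eef_rot: [0.763, 0.646, -0.0, 0.0]
ft_force: [0.7, 0.5, -4.3]
width: 0.114
finger_force: 58.8
[ 0.46688097 -0.28053419  0.26741392] [ 0.50074283 -0.01802282 -4.17148373] [-0.03985563  0.01264353  0.00703783]
[372 195] [188 198]
```

View pics/lift.png

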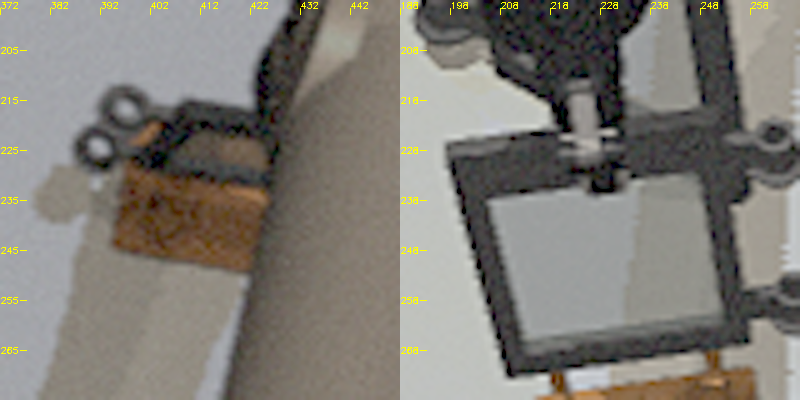

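```bash
python3 - <<'E'
from fit import *
Q=np.load('Q.npy');tcp=np.array([.4674,-.2808])
z=.0815
u=cp(372,195,5,[(126,105),(97,147)]);us=cp(188,198,5,[(773-400,133)])
print(back('top',u[0],.176+z),back('top',u[1],.051+z),back('scene',us[0],.176+z),'expected',Q[:2])
H=np.array([.6365,.1100]);
L=np.load('L.npy');yaw_open=L[2]+np.pi
print('yaw open',np.degrees(yaw_open)-360,'door',np.degrees(Q[2]))
for deg in(18,20):
    a=np.radians(deg);R=np.array([[np.cos(a),-np.sin(a)],[np.sin(a),np.cos(a)]])
    for ax in (Q[:2],back('top',u[0],.176+z)[:2]):
        g=H+R@(tcp-ax);print(deg,'tcp target',g,'shift cm',(g-tcp)*100)
E
```

```text
[ 0.48034593 -0.20023887  0.2575    ] [ 0.47851553 -0.19956457  0.1325    ] [ 0.48015798 -0.20244405  0.2575    ] expected [ 0.48124609 -0.20121208]
yaw open -80.32374009786975 door -99.66051153302014
18 tcp target [0.64792561 0.03002871] shift cm [18.05256083 31.0828715 ]
18 tcp target [0.64908244 0.0293813 ] shift cm [18.16824433 31.01812973]
20 tcp target [0.65070961 0.03047618] shift cm [18.33096057 31.12761793]
20 tcp target [0.65188833 0.02986953] shift cm [18.44883306 31.0669529 ]
```

```bash
python3 -c "
from h import *
print(back('top',(377,136),0),back('top',(380,118),.16),back('scene',(318,385),0))"
python3 -m jog '[{"x":1,"y":1.2,"z":0,"rx":0,"ry":0,"rz":0.2},{"x":2.8,"y":3.5,"z":0,"rx":0,"ry":0,"rz":0.6},{"x":4.9,"y":6.2,"z":0,"rx":0,"ry":0,"rz":1},{"x":7,"y":8.8,"z":0,"rx":0,"ry":0,"rz":1.5},{"x":9.2,"y":11.5,"z":0,"rx":0,"ry":0,"rz":1.9},{"x":11.3,"y":14.2,"z":0,"rx":0,"ry":0,"rz":2.4},{"x":13.4,"y":16.8,"z":0,"rx":0,"ry":0,"rz":2.8},{"x":15.5,"y":19.5,"z":0,"rx":0,"ry":0,"rz":3.3},{"x":17.4,"y":21.8,"z":0,"rx":0,"ry":0,"rz":3.7},{"x":18.2,"y":23,"z":0,"rx":0,"ry":0,"rz":3.8}]'
```

```text
[ 0.77115908 -0.17425844  0.        ] [ 0.77209131 -0.16843175  0.16      ] [ 0.79570044 -0.1751689   0.        ]
time: 5.3
position: [0.6514, -0.045, 0.2672]
eef_rot: [0.644, 0.765, 0.001, -0.001]
ft_force: [-0.3, 0.4, -3.2]
width: 0.107
finger_force: 59.0
```

```bash
python3 -m jog '[{"x":0,"y":0,"z":0,"rx":0,"ry":0,"rz":0},{"x":0,"y":0,"z":-0.5,"rx":0,"ry":0,"rz":0},{"x":0,"y":0,"z":-1.5,"rx":0,"ry":0,"rz":0},{"x":0,"y":0,"z":-2.5,"rx":0,"ry":0,"rz":0},{"x":0,"y":0,"z":-3.5,"rx":0,"ry":0,"rz":0},{"x":0,"y":0,"z":-3.9,"rx":0,"ry":0,"rz":0},{"x":0,"y":0,"z":-3.9,"rx":0,"ry":0,"rz":0},{"x":0,"y":0,"z":-3.9,"rx":0,"ry":0,"rz":0},{"x":0,"y":0,"z":-3.9,"rx":0,"ry":0,"rz":0},{"x":0,"y":0,"z":-3.9,"rx":0,"ry":0,"rz":0}]'
python3 - <<'E'
from fit import *
t=capture('top');s=capture('scene');st=get_state();print(st['position'],st['eef_rot'])
cv2.imwrite('pics/t2.png',t);cv2.imwrite('pics/s2.png',s)
a=np.array([262,145]);b=np.array([350,230])
cv2.imwrite('pics/pre.png',np.hstack([crop(t,*a,80,80,5,.5),crop(s,*b,80,80,5,.5)]))
E
```

```text
time: 6.13
position: [0.65, -0.0508, 0.23]
eef_rot: [0.646, 0.763, 0.0, 0.0]
ft_force: [-0.2, -0.2, -3.1]
width: 0.109
finger_force: 58.9
[ 0.64995515 -0.05071119  0.22992483] [6.46278580e-01 7.63101378e-01 3.46599782e-04 4.04355894e-04]
```

View pics/pre.png

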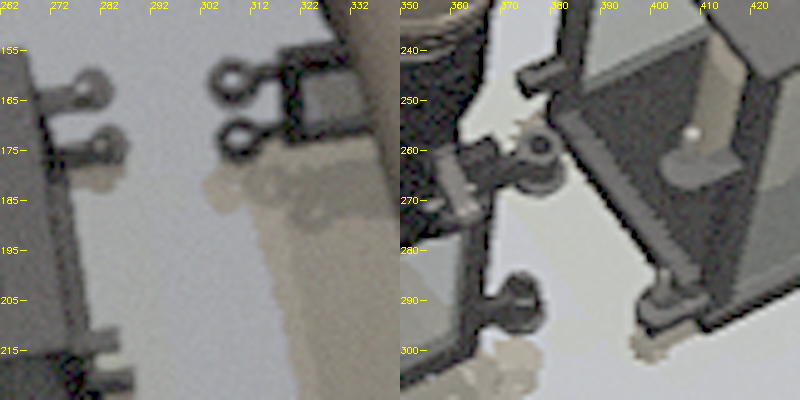

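```bash
python3 - <<'E'
from fit import *
zo=.0556
u=cp(262,145,5,[(232,82),(239,139)]);us=cp(350,230,5,[(139,145),(119,287)])
P=[back('top',u[0],zo+.164),back('top',u[1],zo+.039),back('scene',us[0],zo+.164),back('scene',us[1],zo+.039)]
for p in P: print('tube',p.round(4))
tcp=np.array([.65,-.0508]);Q=np.load('Q.npy');a=np.radians(19);R=np.array([[np.cos(a),-np.sin(a)],[np.sin(a),np.cos(a)]])
print('model',tcp+R@(Q[:2]-[.4674,-.2808]))
v=cp(262,145,5,[(90,89),(101,148)]);print('pin',back('top',v[0],.19),back('top',v[1],.065))
E
```

```text
tube [0.6315 0.0282 0.2196]
tube [0.6319 0.0279 0.0946]
tube [0.6372 0.0274 0.2196]
tube [0.6367 0.0271 0.0946]
model [0.63718044 0.0289597 ]
pin [0.63503577 0.10560898 0.19      ] [0.63334245 0.10893846 0.065     ]
```

```bash
python3 - <<'E'
from fit import *
t=np.mean([capture('top') for _ in range(10)],0).mean(2);s=np.mean([capture('scene') for _ in range(10)],0).mean(2)
np.save('t',t);np.save('s',s)
print(t[154:172,272:288].round().astype(int));print('tube\n',t[154:170,302:318].round().astype(int));print('scene low\n',s[278:300,393:412].round().astype(int))
E
```

```text
[[111 110 108 110 110 109 110 110 110 111 109 109 111 110 110 110]
 [110 109 109 110 109 111 110 110 111 110 109 111 110 109 111 108]
 [110 110 111 110 109 111 111 109 110 110 111 110 110 111 110 111]
 [110 112 111 111 110 110 109 104 106 108 109 111 111 110 111 109]
 [109 111 111 111 111 107  91  74  78  83  96 107 111 112 110 112]
 [110 109 112 112 106  85  55  41  38  43  60  90 109 112 109 110]
 [110 111 112 110  89  56  42  39  38  37  40  60  96 110 110 110]
 [106 104 103  99  70  50  63  55  41  38  39  45  83 106 111 110]
 [ 71  63  54  45  39  72  95  76  45  40  40  39  57  94 111 110]
 [ 40  38  37  32  35  55  65  44  34  37  41  39  55  92 111 109]
 [ 32  36  37  38  35  31  25  19  24  34  38  36  66 100 109 110]
 [ 33  31  33  33  25  19  16  16  22  27  29  37  85 110 111 111]
 [ 29  28  29  30  29  25  24  27  30  28  41  71 100 110 111 111]
 [ 23  33  41  47  50  61  66  67  66  70  93 109 111 110 111 111]
 [ 55  80  99 108 109 109 111 109 110 110 112 110 110 111 110 111]
 [ 90 111 113 112 111 110 111 114 112 110 102  91  94 104 109 110]
 [ 77 107 112 110 112 111 11
[... 2279 characters left out ...]
  53  28  25  25  41  50  46  65  56  37  30
   13]
 [149 151 156 128  16  56  62  62  61  57  59  59  58  54  42  30  16  20
   19]
 [149 149 157 132  21  29  61  61  58  55  56  49  30  15  14  15  10  14
   35]
 [149 149 155 132  26   4  17  45  56  44  35  18  10  35  62  52   8  11
   17]
 [149 150 155 140  79  42  10  15  12  13  14  26  59  82  78  69  30   4
    9]
 [149 150 156 139  92  80   3  11  11  34  67  81  78  73  70  71  63  28
    9]
 [149 152 131  80  86  72  47  24  64  82  78  74  69  79  95 126 167 147
  143]
 [150 153 133  76  72  77  80  81  78  75  70  80  95 124 162 159 157 156
  156]
 [150 152 133  77  69  75  75  74  72  68  78 127 163 157 154 151 151 150
  151]]
```

```bash
python3 - <<'E'
from fit import *
t=np.load('t.npy');s=np.load('s.npy');zo=.0556
def cen(im,x,y,r,th):
    w=np.clip(im[y-r:y+r+1,x-r:x+r+1]-th,0,None);Y,X=np.mgrid[y-r:y+r+1,x-r:x+r+1];return (w*X).sum()/w.sum(),(w*Y).sum()/w.sum()
print(s[252:272,370:386].round().astype(int))
a=cen(t,308,161,2,40);print(a,'tube top',back('top',a,zo+.152))
b=cen(t,278,162,2,50);print(b,'pin top',back('top',b,.19))
print(t[166:180,303:315].round().astype(int))
print(t[166:180,276:290].round().astype(int))
print('pin scene',back('scene',(402.5,284.3),.065))
E
```

```text
[[147 147 148 150 152 156 134  74  51   5  13  17  24  32  40  40]
 [148 150 151 153 158 136  82  75  35   5  13  27  41  46  46  38]
 [148 150 126  70  77  85  90  96  80   5  10  25  41  45  44  45]
 [149 151 156 138  83  85  74  76  73  31   9  12  26  43  43  44]
 [153 153 158 140  79  64  57  63  67  62  37  11  11  27  42  44]
 [160 130  74  72  56  50  28   9  19  43  65  52  12  19  28  31]
 [116 165 136  53  49  33  13  17  17  16  43  57  26   6  24  43]
 [107 175 143  58  49  26  14  16  15  15  40  54  25   6  12  28]
 [ 60  78  15  38  62  55  29  14  12  20  45  84  91  36   8  12]
 [ 23  29  30  46  57  52  68  58  52  67  57  35 112 144  27   5]
 [ 27  36  31  21  10  22  36  48  57  39  12  20  71 115 101   1]
 [ 24  23  16  17  17  17  18  17  17  16  14  34  63 117 134  27]
 [ 17  18  18  18  20  18  18  20  21  19  11  31  57 116 168 138]
 [ 17  16  15  19  16  16  18  17  18  15  22  40  52 107 160 163]
 [ 13  13  14  19  34  31  19  15  17  32  50  49  80 134 154 156]
 [ 13  56  72  15  24  43  60  59  59  55  48  57 118 156 151 152]
 [128 171 153 101  35  33  5
[... 1342 characters left out ...]
 111]
 [111 110 111 114 112 110 102  91  94 104 109 110 110 110]
 [112 111 111 111 104  83  55  43  49  66  91 108 110 111]
 [112 109 111 108  78  44  33  31  35  39  61  94 110 110]
 [104 102 101  87  50  27  26  21  32  38  45  84 108 111]
 [ 71  61  49  37  28  47  48  28  30  41  42  56  93 110]
 [ 39  40  35  25  21  44  43  24  21  33  40  53  92 110]
 [ 17  19  20  17  18  22  20  16  17  32  37  67 100 111]
 [ 12  14  13  16  17  14  15  13  14  24  32  81 109 109]
 [ 12  15  13  15  17  21  19  16  20  25  39  86 107 107]
 [ 18  22  28  33  39  47  44  40  48  52  55  90 108 110]
 [ 45  53  52  53  57  62  57  54  53  59  64  92 109 108]]
pin scene [0.63770433 0.10975179 0.065     ]
```

```bash
python3 - <<'E'
from fit import *
t=np.load('t.npy');zo=.0556
print('pins',back('top',(278,162),.19),back('top',(281.5,173.4),.065),back('scene',(402.5,284.3),.065))
def cen(x,y,r,th):
    w=np.clip(t[y-r:y+r+1,x-r:x+r+1]-th,0,None);Y,X=np.mgrid[y-r:y+r+1,x-r:x+r+1];return (w*X).sum()/w.sum(),(w*Y).sum()/w.sum()
print('tubes',back('top',cen(309,172,2,40),zo+.027),back('scene',(377.5,258.7),zo+.164))
E
```

```text
pins [0.63611108 0.10994269 0.19      ] [0.63572114 0.10985613 0.065     ] [0.63770433 0.10975179 0.065     ]
tubes [0.63534684 0.02846117 0.0826    ] [0.63758749 0.02750227 0.2196    ]
```

```bash
python3 -m jog '[{"x":0,"y":0.5,"z":0,"rx":0,"ry":0,"rz":0},{"x":0,"y":1.6,"z":0,"rx":0,"ry":0,"rz":0},{"x":0,"y":3,"z":0,"rx":0,"ry":0,"rz":0},{"x":0,"y":4.5,"z":0,"rx":0,"ry":0,"rz":0},{"x":0,"y":6,"z":0,"rx":0,"ry":0,"rz":0},{"x":0.05,"y":7.2,"z":0,"rx":0,"ry":0,"rz":0},{"x":0.05,"y":7.9,"z":0,"rx":0,"ry":0,"rz":0},{"x":0.05,"y":8.2,"z":0,"rx":0,"ry":0,"rz":0},{"x":0.05,"y":8.2,"z":0,"rx":0,"ry":0,"rz":0},{"x":0.05,"y":8.2,"z":0,"rx":0,"ry":0,"rz":0}]'
python3 -m jog '[{"x":0,"y":0,"z":0,"rx":0,"ry":0,"rz":0},{"x":0,"y":0,"z":-0.2,"rx":0,"ry":0,"rz":0},{"x":0,"y":0,"z":-0.35,"rx":0,"ry":0,"rz":0},{"x":0,"y":0,"z":-0.5,"rx":0,"ry":0,"rz":0},{"x":0,"y":0,"z":-0.6,"rx":0,"ry":0,"rz":0},{"x":0,"y":0,"z":-0.7,"rx":0,"ry":0,"rz":0},{"x":0,"y":0,"z":-0.75,"rx":0,"ry":0,"rz":0},{"x":0,"y":0,"z":-0.8,"rx":0,"ry":0,"rz":0},{"x":0,"y":0,"z":-0.8,"rx":0,"ry":0,"rz":0},{"x":0,"y":0,"z":-0.8,"rx":0,"ry":0,"rz":0}]'
python3 -c "
from h import *
s=get_state();print(s['position'],s['ft_force'],s['torque'],s['width'],s['finger_force'])"
```

```text
time: 8.07
position: [0.6502, 0.0305, 0.2292]
eef_rot: [0.647, 0.763, -0.0, 0.0]
ft_force: [-0.6, -1.2, -4.6]
width: 0.112
finger_force: 58.9
time: 8.9
position: [0.6501, 0.0312, 0.2213]
eef_rot: [0.646, 0.763, 0.0, 0.0]
ft_force: [-0.5, -0.5, -4.3]
width: 0.108
finger_force: 59.0
[0.65014646 0.03123628 0.2213391 ] [-0.46841732 -0.51936311 -4.26274119] [-0.0019573  -0.04486552 -0.01070439] 0.10774823650979323 59.00624692440033
```

```bash
python3 -m jog '[{"x":0,"y":0,"z":-0.1,"rx":0,"ry":0,"rz":0},{"x":0,"y":0,"z":-0.2,"rx":0,"ry":0,"rz":0},{"x":0,"y":0,"z":-0.25,"rx":0,"ry":0,"rz":0},{"x":0,"y":0,"z":-0.3,"rx":0,"ry":0,"rz":0},{"x":0,"y":0,"z":-0.35,"rx":0,"ry":0,"rz":0},{"x":0,"y":0,"z":-0.4,"rx":0,"ry":0,"rz":0},{"x":0,"y":0,"z":-0.4,"rx":0,"ry":0,"rz":0},{"x":0,"y":0,"z":-0.4,"rx":0,"ry":0,"rz":0},{"x":0,"y":0,"z":-0.4,"rx":0,"ry":0,"rz":0},{"x":0,"y":0,"z":-0.4,"rx":0,"ry":0,"rz":0}]'
python3 -c "
from h import *
s=get_state();print(s['position'],s['ft_force'],s['torque'],s['width'],s['finger_force'])"
```

```text
time: 9.73
position: [0.6502, 0.0312, 0.2174]
eef_rot: [0.646, 0.763, 0.0, 0.0]
ft_force: [-0.1, 0.8, -4.6]
width: 0.109
finger_force: 59.0
[0.65016059 0.03118914 0.21735009] [-0.07526962  0.81647535 -4.62981185] [-0.01317657 -0.06998244  0.00110157] 0.1091516387996451 59.00666534900665
```

```bash
python3 -m jog '[{"x":0,"y":0,"z":-0.1,"rx":0,"ry":0,"rz":0},{"x":0,"y":0,"z":-0.25,"rx":0,"ry":0,"rz":0},{"x":0,"y":0,"z":-0.4,"rx":0,"ry":0,"rz":0},{"x":0,"y":0,"z":-0.55,"rx":0,"ry":0,"rz":0},{"x":0,"y":0,"z":-0.7,"rx":0,"ry":0,"rz":0},{"x":0,"y":0,"z":-0.8,"rx":0,"ry":0,"rz":0},{"x":0,"y":0,"z":-0.9,"rx":0,"ry":0,"rz":0},{"x":0,"y":0,"z":-1,"rx":0,"ry":0,"rz":0},{"x":0,"y":0,"z":-1.05,"rx":0,"ry":0,"rz":0},{"x":0,"y":0,"z":-1.1,"rx":0,"ry":0,"rz":0}]'
python3 -c "
from h import *
s=get_state();print(s['position'],s['ft_force'],s['torque'],s['width'],s['finger_force'])"
```

```text
time: 10.57
position: [0.6501, 0.0312, 0.2062]
eef_rot: [0.646, 0.763, -0.0, -0.0]
ft_force: [0.1, 0.5, -3.7]
width: 0.113
finger_force: 59.0
[0.65011842 0.0312442  0.20622645] [ 0.12915696  0.49257923 -3.6642193 ] [0.0058339  0.02667315 0.02773775] 0.11300617393235397 59.00681734085083
```

```bash
python3 -m jog '[{"x":0,"y":0,"z":-0.05,"rx":0,"ry":0,"rz":0},{"x":0,"y":0,"z":-0.08,"rx":0,"ry":0,"rz":0},{"x":0,"y":0,"z":-0.12,"rx":0,"ry":0,"rz":0},{"x":0,"y":0,"z":-0.14,"rx":0,"ry":0,"rz":0},{"x":0,"y":0,"z":-0.16,"rx":0,"ry":0,"rz":0},{"x":0,"y":0,"z":-0.18,"rx":0,"ry":0,"rz":0},{"x":0,"y":0,"z":-0.2,"rx":0,"ry":0,"rz":0},{"x":0,"y":0,"z":-0.2,"rx":0,"ry":0,"rz":0},{"x":0,"y":0,"z":-0.2,"rx":0,"ry":0,"rz":0},{"x":0,"y":0,"z":-0.2,"rx":0,"ry":0,"rz":0}]'
python3 -c "
from h import *
s=get_state();print(s['position'],s['ft_force'],s['torque'],s['width'],s['finger_force'])"
```

```text
time: 11.4
position: [0.6503, 0.0312, 0.2046]
eef_rot: [0.646, 0.763, 0.0, 0.0]
ft_force: [-0.7, -0.7, -1.9]
width: 0.107
finger_force: 59.4
[0.65025808 0.03117949 0.20456136] [-0.66444809 -0.67845644 -1.92125075] [-0.01290749  0.16643848  0.00562506] 0.1074520031650915 59.350263476371765
```

```bash
python3 -m jog '[{"x":0,"y":0,"z":0,"rx":0,"ry":0,"rz":0},{"x":0,"y":0,"z":0,"rx":0,"ry":0,"rz":0},{"x":0,"y":0,"z":0,"rx":0,"ry":0,"rz":0},{"x":0,"y":0,"z":0,"rx":0,"ry":0,"rz":0},{"x":0,"y":0,"z":0,"rx":0,"ry":0,"rz":0},{"x":0,"y":0,"z":0,"rx":0,"ry":0,"rz":0},{"x":0,"y":0,"z":0,"rx":0,"ry":0,"rz":0},{"x":0,"y":0,"z":0,"rx":0,"ry":0,"rz":0},{"x":0,"y":0,"z":0,"rx":0,"ry":0,"rz":0},{"x":0,"y":0,"z":0,"rx":0,"ry":0,"rz":0}]' 0.25
python3 - <<'E'
from fit import *
s=get_state();print(s['position'],s['ft_force'],s['width'])
cv2.imwrite('pics/t3.png',capture('top'));cv2.imwrite('pics/s3.png',sc:=capture('scene'))
x,y=350,230
cv2.imwrite('pics/home.png',crop(sc,x,y,100,80,8,.5))
H=np.array([.6365,.110]);v=np.array([.6502,.0312])-H
for th in range(-3,-67,-3):
    a=np.radians(th);R=np.array([[np.cos(a),-np.sin(a)],[np.sin(a),np.cos(a)]]);print(th/5,((R@v-v)*100).round(2))
E
```

```text
time: 12.23
position: [0.6501, 0.0312, 0.2043]
eef_rot: [0.646, 0.763, -0.0, -0.0]
ft_force: [0.3, 0.9, 0.4]
width: 0.248
finger_force: 0.0
[0.65012973 0.03118969 0.20426873] [0.31634769 0.87799925 0.41000985] 0.24800197091731546
-0.6 [-0.41 -0.06]
-1.2 [-0.83 -0.1 ]
-1.8 [-1.25 -0.12]
-2.4 [-1.67 -0.11]
-3.0 [-2.09 -0.09]
-3.6 [-2.5  -0.04]
-4.2 [-2.91  0.03]
-4.8 [-3.32  0.12]
-5.4 [-3.73  0.24]
-6.0 [-4.12  0.37]
-6.6 [-4.51  0.53]
-7.2 [-4.89  0.7 ]
-7.8 [-5.26  0.89]
-8.4 [-5.62  1.11]
-9.0 [-5.97  1.34]
-9.6 [-6.31  1.59]
-10.2 [-6.63  1.86]
-10.8 [-6.94  2.14]
-11.4 [-7.23  2.44]
-12.0 [-7.51  2.75]
-12.6 [-7.77  3.08]
-13.2 [-8.01  3.42]
```

View pics/home.png

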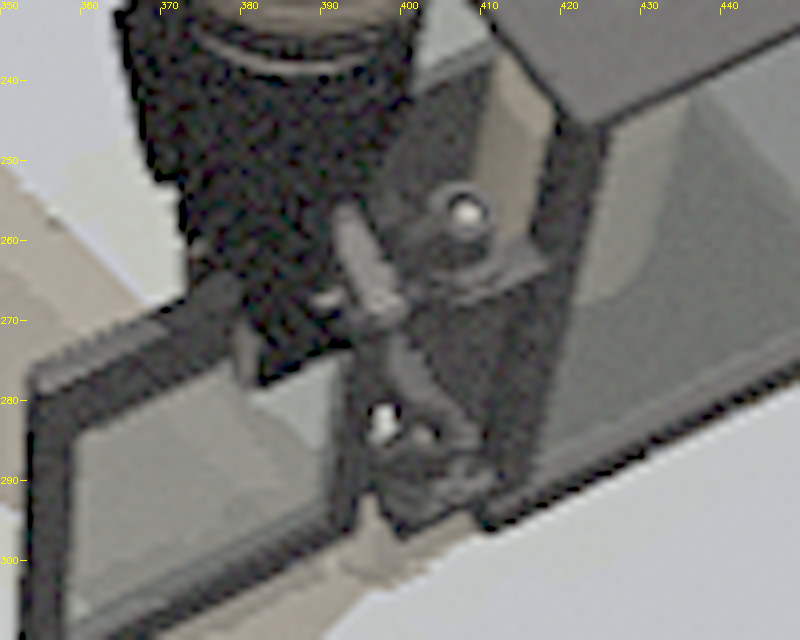

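```bash
python3 -m jog '[{"x":-0.41,"y":-0.06,"z":0,"rx":0,"ry":0,"rz":-0.6},{"x":-0.83,"y":-0.1,"z":0,"rx":0,"ry":0,"rz":-1.2},{"x":-1.25,"y":-0.12,"z":0,"rx":0,"ry":0,"rz":-1.8},{"x":-1.67,"y":-0.11,"z":0,"rx":0,"ry":0,"rz":-2.4},{"x":-2.09,"y":-0.09,"z":0,"rx":0,"ry":0,"rz":-3},{"x":-2.5,"y":-0.04,"z":0,"rx":0,"ry":0,"rz":-3.6},{"x":-2.91,"y":0.03,"z":0,"rx":0,"ry":0,"rz":-4.2},{"x":-3.32,"y":0.12,"z":0,"rx":0,"ry":0,"rz":-4.8},{"x":-3.73,"y":0.24,"z":0,"rx":0,"ry":0,"rz":-5.4},{"x":-4.12,"y":0.37,"z":0,"rx":0,"ry":0,"rz":-6}]'
python3 -m jog '[{"x":-0.39,"y":0.16,"z":0,"rx":0,"ry":0,"rz":-0.6},{"x":-0.77,"y":0.33,"z":0,"rx":0,"ry":0,"rz":-1.2},{"x":-1.14,"y":0.52,"z":0,"rx":0,"ry":0,"rz":-1.8},{"x":-1.5,"y":0.74,"z":0,"rx":0,"ry":0,"rz":-2.4},{"x":-1.85,"y":0.97,"z":0,"rx":0,"ry":0,"rz":-3},{"x":-2.19,"y":1.22,"z":0,"rx":0,"ry":0,"rz":-3.6},{"x":-2.51,"y":1.49,"z":0,"rx":0,"ry":0,"rz":-4.2},{"x":-2.82,"y":1.77,"z":0,"rx":0,"ry":0,"rz":-4.8},{"x":-3.11,"y":2.07,"z":0,"rx":0,"ry":0,"rz":-5.4},{"x":-3.39,"y":2.38,"z":0,"rx":0,"ry":0,"rz":-6}]'
python3 - <<'E'
from fit import *
s=get_state();print(s['position'],s['eef_rot'],s['ft_force'],s['torque'],s['width'])
cv2.imwrite('pics/t4.png',capture('top'));cv2.imwrite('pics/s4.png',capture('scene'))
E
```

```text
time: 13.17
position: [0.6089, 0.035, 0.2044]
eef_rot: [0.823, 0.569, 0.0, 0.0]
ft_force: [0.7, -0.6, 0.9]
width: 0.249
finger_force: 0.1
time: 14.0
position: [0.575, 0.0589, 0.2044]
eef_rot: [0.942, 0.337, 0.0, 0.0]
ft_force: [0.3, -0.2, 0.1]
width: 0.254
finger_force: 0.1
[0.57497357 0.05886884 0.20441354] [9.41672981e-01 3.36529292e-01 1.76900718e-04 3.67666968e-05] [ 0.27168105 -0.17002741  0.08505485] [ 0.03102216 -0.08124159  0.0076279 ] 0.2540198492680392
```

```bash
python3 -m jog '[{"x":0.13,"y":-0.15,"z":0,"rx":0,"ry":0,"rz":0},{"x":0.3,"y":-0.35,"z":0,"rx":0,"ry":0,"rz":0},{"x":0.3,"y":-0.35,"z":0,"rx":0,"ry":0,"rz":0},{"x":0.3,"y":-0.35,"z":0,"rx":0,"ry":0,"rz":0},{"x":0.3,"y":-0.35,"z":1,"rx":0,"ry":0,"rz":0},{"x":0.3,"y":-0.35,"z":2.5,"rx":0,"ry":0,"rz":0},{"x":0.3,"y":-0.35,"z":4,"rx":0,"ry":0,"rz":0},{"x":0.3,"y":-0.35,"z":5.5,"rx":0,"ry":0,"rz":0},{"x":0.3,"y":-0.35,"z":6,"rx":0,"ry":0,"rz":0},{"x":0.3,"y":-0.35,"z":6,"rx":0,"ry":0,"rz":0}]'
python3 - <<'E'
from fit import *
L=np.load('L.npy');s=get_state();p=s['position'];print(p,s['ft_force'])
for x in(-.205,-.150,-.140,-.1285):
    w=T(L,[[x,.045,0]])[0];print(x,w[:2],'shift cm',(w[:2]-p[:2])*100)
# door yaw from scene/top pictures: free-edge top corner predictions
t=capture('top');sc=capture('scene');cv2.imwrite('pics/t5.png',t);cv2.imwrite('pics/s5.png',sc)
g=sc.mean(2);Hx=np.array([.6365,.110])
# door darkness score vs yaw: rail top line + free stile, both cams
for yd in range(-170,-119,4):
    y=np.radians(yd);d=np.array([np.cos(y),np.sin(y)])
    out=[]
    for n,im in(('scene',sc),('top',t)):
        P=np.array([[*(Hx+d*.145),z] for z in np.linspace(.04,.21,25)]);u=proj(n,P).round().astype(int);out.append(im[u[:,1],u[:,0]].mean())
    print(yd,np.round(out))
E
```

```text
time: 14.93
position: [0.579, 0.0554, 0.2663]
eef_rot: [0.941, 0.338, 0.002, 0.0]
ft_force: [-0.1, 0.1, -0.3]
width: 0.249
finger_force: 0.0
[0.57895061 0.05542305 0.26626316] [-0.1488386   0.14841836 -0.28108556]
-0.205 [ 0.5431604  -0.00670749] shift cm [-3.57902125 -6.21305459]
-0.15 [0.53391595 0.04751003] shift cm [-4.50346645 -0.791302  ]
-0.14 [0.53223514 0.05736777] shift cm [-4.6715474   0.19447119]
-0.1285 [0.53030221 0.06870416] shift cm [-4.86484049  1.32811037]
-170 [29. 39.]
-166 [56. 29.]
-162 [69. 42.]
-158 [67. 51.]
-154 [84. 57.]
-150 [75. 60.]
-146 [71. 63.]
-142 [36. 64.]
-138 [19. 63.]
-134 [16. 62.]
-130 [30. 60.]
-126 [95. 55.]
-122 [117.  51.]
```

```bash
python3 -m jog '[{"x":-0.4,"y":-1.2,"z":0,"rx":0,"ry":0,"rz":-0.8},{"x":-0.8,"y":-2.4,"z":0,"rx":0,"ry":0,"rz":-1.6},{"x":-1.4,"y":-4,"z":0,"rx":0,"ry":0,"rz":-2.6},{"x":-2,"y":-5.5,"z":0,"rx":0,"ry":0,"rz":-3.6},{"x":-2.6,"y":-7,"z":0,"rx":0,"ry":0,"rz":-4.6},{"x":-3,"y":-8,"z":0,"rx":0,"ry":0,"rz":-5.6},{"x":-3.2,"y":-8.4,"z":0,"rx":0,"ry":0,"rz":-6},{"x":-3.2,"y":-8.4,"z":0,"rx":0,"ry":0,"rz":-6},{"x":-3.2,"y":-8.4,"z":0,"rx":0,"ry":0,"rz":-6},{"x":-3.2,"y":-8.4,"z":0,"rx":0,"ry":0,"rz":-6}]' 0 20
python3 -m jog '[{"x":0,"y":0,"z":-0.5,"rx":0,"ry":0,"rz":0},{"x":0,"y":0,"z":-1.5,"rx":0,"ry":0,"rz":0},{"x":0,"y":0,"z":-2.7,"rx":0,"ry":0,"rz":0},{"x":0,"y":0,"z":-4,"rx":0,"ry":0,"rz":0},{"x":0,"y":0,"z":-5,"rx":0,"ry":0,"rz":0},{"x":0,"y":0,"z":-5.8,"rx":0,"ry":0,"rz":0},{"x":0,"y":0,"z":-6,"rx":0,"ry":0,"rz":0},{"x":0,"y":0,"z":-6,"rx":0,"ry":0,"rz":0},{"x":0,"y":0,"z":-6,"rx":0,"ry":0,"rz":0},{"x":0,"y":0,"z":-6,"rx":0,"ry":0,"rz":0}]'
```

```text
time: 15.87
position: [0.5459, -0.0281, 0.2638]
eef_rot: [0.996, 0.084, -0.0, -0.0]
ft_force: [0.6, -0.5, 0.6]
width: 0.003
finger_force: 0.0
time: 16.7
position: [0.5465, -0.0287, 0.2049]
eef_rot: [0.997, 0.083, 0.001, 0.0]
ft_force: [0.3, 0.3, 0.5]
width: -0.001
finger_force: 0.0
```

```bash
python3 -m jog '[{"x":-0.08,"y":0.5,"z":0,"rx":0,"ry":0,"rz":0},{"x":-0.17,"y":1,"z":0,"rx":0,"ry":0,"rz":0},{"x":-0.25,"y":1.5,"z":0,"rx":0,"ry":0,"rz":0},{"x":-0.34,"y":2,"z":0,"rx":0,"ry":0,"rz":0},{"x":-0.42,"y":2.5,"z":0,"rx":0,"ry":0,"rz":0},{"x":-0.5,"y":3,"z":0,"rx":0,"ry":0,"rz":0},{"x":-0.6,"y":3.5,"z":0,"rx":0,"ry":0,"rz":0},{"x":-0.68,"y":4,"z":0,"rx":0,"ry":0,"rz":0},{"x":-0.77,"y":4.5,"z":0,"rx":0,"ry":0,"rz":0},{"x":-0.85,"y":5,"z":0,"rx":0,"ry":0,"rz":0}]'
python3 -m jog '[{"x":-0.07,"y":0.4,"z":0,"rx":0,"ry":0,"rz":0},{"x":-0.14,"y":0.8,"z":0,"rx":0,"ry":0,"rz":0},{"x":-0.2,"y":1.2,"z":0,"rx":0,"ry":0,"rz":0},{"x":-0.27,"y":1.6,"z":0,"rx":0,"ry":0,"rz":0},{"x":-0.34,"y":2,"z":0,"rx":0,"ry":0,"rz":0},{"x":-0.41,"y":2.4,"z":0,"rx":0,"ry":0,"rz":0},{"x":-0.46,"y":2.7,"z":0,"rx":0,"ry":0,"rz":0},{"x":-0.51,"y":3,"z":0,"rx":0,"ry":0,"rz":0},{"x":-0.54,"y":3.2,"z":0,"rx":0,"ry":0,"rz":0},{"x":-0.58,"y":3.4,"z":0,"rx":0,"ry":0,"rz":0}]'
python3 - <<'E'
from fit import *
L=np.load('L.npy');s=get_state();d=np.array(s['position'][:2])-L[:2];c,n=np.cos(L[2]),np.sin(L[2]);print('local',c*d[0]+n*d[1],-n*d[0]+c*d[1])
t=capture('top');sc=capture('scene');Hx=np.array([.6365,.110])
for yd in range(-178,-129,4):
    y=np.radians(yd);d=np.array([np.cos(y),np.sin(y)]);out=[]
    for m,im in(('scene',sc),('top',t)):
        P=np.array([[*(Hx+d*.145),z] for z in np.linspace(.04,.18,25)]);u=proj(m,P).round().astype(int);out.append(im[u[:,1],u[:,0]].mean())
    print(yd,np.round(out))
E
```

```text
time: 17.53
position: [0.5374, 0.0217, 0.2043]
eef_rot: [0.997, 0.083, -0.0, 0.0]
ft_force: [-0.8, 0.1, 0.1]
width: 0.002
finger_force: 0.1
time: 18.37
position: [0.5317, 0.0554, 0.2043]
eef_rot: [0.997, 0.083, 0.0, 0.0]
ft_force: [-0.4, -0.0, -0.4]
width: -0.005
finger_force: 0.1
local -0.14188899153177736 0.0458612091606235
-178 [38. 14.]
-174 [44. 30.]
-170 [58. 38.]
-166 [41. 46.]
-162 [ 9. 52.]
-158 [31. 54.]
-154 [91. 57.]
-150 [98. 57.]
-146 [93. 57.]
-142 [92. 54.]
-138 [93. 49.]
-134 [103.  45.]
-130 [105.  38.]
```

```bash
python3 -m jog '[{"x":-0.03,"y":0.15,"z":0,"rx":0,"ry":0,"rz":0},{"x":-0.05,"y":0.3,"z":0,"rx":0,"ry":0,"rz":0},{"x":-0.08,"y":0.45,"z":0,"rx":0,"ry":0,"rz":0},{"x":-0.1,"y":0.6,"z":0,"rx":0,"ry":0,"rz":0},{"x":-0.12,"y":0.7,"z":0,"rx":0,"ry":0,"rz":0},{"x":-0.14,"y":0.8,"z":0,"rx":0,"ry":0,"rz":0},{"x":-0.15,"y":0.9,"z":0,"rx":0,"ry":0,"rz":0},{"x":-0.17,"y":1,"z":0,"rx":0,"ry":0,"rz":0},{"x":-0.17,"y":1,"z":0,"rx":0,"ry":0,"rz":0},{"x":-0.17,"y":1,"z":0,"rx":0,"ry":0,"rz":0}]'
python3 -m jog '[{"x":0,"y":0.03,"z":0,"rx":0,"ry":0,"rz":0},{"x":0,"y":0.06,"z":0,"rx":0,"ry":0,"rz":0},{"x":0,"y":0.09,"z":0,"rx":0,"ry":0,"rz":0},{"x":0,"y":0.12,"z":0,"rx":0,"ry":0,"rz":0},{"x":0,"y":0.14,"z":0,"rx":0,"ry":0,"rz":0},{"x":0,"y":0.16,"z":0,"rx":0,"ry":0,"rz":0},{"x":0,"y":0.18,"z":0,"rx":0,"ry":0,"rz":0},{"x":0,"y":0.2,"z":0,"rx":0,"ry":0,"rz":0},{"x":0,"y":0.2,"z":0,"rx":0,"ry":0,"rz":0},{"x":0,"y":0.2,"z":0,"rx":0,"ry":0,"rz":0}]'
```

```text
time: 19.3
position: [0.53, 0.0653, 0.2043]
eef_rot: [0.997, 0.083, 0.0, -0.0]
ft_force: [-0.4, -0.4, -0.4]
width: -0.001
finger_force: 0.1
time: 20.13
position: [0.5301, 0.0672, 0.2043]
eef_rot: [0.997, 0.083, 0.0, 0.0]
ft_force: [-0.4, 0.1, -0.4]
width: 0.0
finger_force: 0.1
```

No contact yet; continue in small steps.

```bash
python3 -m jog '[{"x":0,"y":0.03,"z":0,"rx":0,"ry":0,"rz":0},{"x":0,"y":0.06,"z":0,"rx":0,"ry":0,"rz":0},{"x":0,"y":0.09,"z":0,"rx":0,"ry":0,"rz":0},{"x":0,"y":0.12,"z":0,"rx":0,"ry":0,"rz":0},{"x":0,"y":0.14,"z":0,"rx":0,"ry":0,"rz":0},{"x":0,"y":0.16,"z":0,"rx":0,"ry":0,"rz":0},{"x":0,"y":0.18,"z":0,"rx":0,"ry":0,"rz":0},{"x":0,"y":0.2,"z":0,"rx":0,"ry":0,"rz":0},{"x":0,"y":0.2,"z":0,"rx":0,"ry":0,"rz":0},{"x":0,"y":0.2,"z":0,"rx":0,"ry":0,"rz":0}]'
python3 - <<'E'
from fit import *
t=capture('top');sc=capture('scene');Hx=np.array([.6365,.110])
for yd in range(-180,-155,2):
    y=np.radians(yd);d=np.array([np.cos(y),np.sin(y)]);out=[]
    for m,im in(('scene',sc),('top',t)):
        P=np.array([[*(Hx+d*.145),z] for z in np.linspace(.04,.18,25)]);u=proj(m,P).round().astype(int);out.append(im[u[:,1],u[:,0]].mean())
    print(yd,np.round(out))
E
```

```text
time: 20.97
position: [0.5301, 0.0693, 0.2043]
eef_rot: [0.997, 0.083, 0.0, 0.0]
ft_force: [-0.3, -0.4, 0.0]
width: 0.001
finger_force: 0.1
-180 [27. 28.]
-178 [44. 33.]
-176 [51. 39.]
-174 [47. 43.]
-172 [40. 46.]
-170 [24. 50.]
-168 [10. 51.]
-166 [ 6. 52.]
-164 [57. 54.]
-162 [95. 55.]
-160 [90. 57.]
-158 [94. 57.]
-156 [97. 56.]
```

```bash
python3 -m jog '[{"x":0,"y":0.03,"z":0,"rx":0,"ry":0,"rz":0},{"x":0,"y":0.06,"z":0,"rx":0,"ry":0,"rz":0},{"x":0,"y":0.09,"z":0,"rx":0,"ry":0,"rz":0},{"x":0,"y":0.12,"z":0,"rx":0,"ry":0,"rz":0},{"x":0,"y":0.14,"z":0,"rx":0,"ry":0,"rz":0},{"x":0,"y":0.16,"z":0,"rx":0,"ry":0,"rz":0},{"x":0,"y":0.18,"z":0,"rx":0,"ry":0,"rz":0},{"x":0,"y":0.2,"z":0,"rx":0,"ry":0,"rz":0},{"x":0,"y":0.2,"z":0,"rx":0,"ry":0,"rz":0},{"x":0,"y":0.2,"z":0,"rx":0,"ry":0,"rz":0}]'
python3 -c "
from h import *
s=get_state();print(s['position'],s['ft_force'],s['torque'])"
```

```text
time: 21.9
position: [0.53, 0.0698, 0.2043]
eef_rot: [0.997, 0.082, -0.0, 0.001]
ft_force: [-0.1, -5.7, 1.8]
width: 0.003
finger_force: 2.8
[0.52997013 0.0698067  0.20428767] [-0.06842071 -5.66960429  1.7668651 ] [-1.18421617  0.08945501  0.06594217]
```

```bash
python3 -m jog '[{"x":0,"y":-0.1,"z":0,"rx":0,"ry":0,"rz":0},{"x":0,"y":-0.2,"z":0,"rx":0,"ry":0,"rz":0},{"x":0.05,"y":-0.4,"z":0,"rx":0,"ry":0,"rz":0},{"x":0.15,"y":-1,"z":0,"rx":0,"ry":0,"rz":0},{"x":0.4,"y":-2.2,"z":0,"rx":0,"ry":0,"rz":0},{"x":0.6,"y":-3.5,"z":0,"rx":0,"ry":0,"rz":0},{"x":0.8,"y":-5,"z":0,"rx":0,"ry":0,"rz":0},{"x":1,"y":-6,"z":1,"rx":0,"ry":0,"rz":0},{"x":1,"y":-7,"z":2,"rx":0,"ry":0,"rz":0},{"x":1,"y":-7,"z":2,"rx":0,"ry":0,"rz":0}]'
python3 - <<'E'
from fit import *
s=get_state();print(s['position'],s['ft_force'])
t=capture('top');sc=capture('scene');Hx=np.array([.6365,.110]);cv2.imwrite('pics/s9.png',sc);cv2.imwrite('pics/t9.png',t)
for yd in range(-178,-159,1):
    y=np.radians(yd);d=np.array([np.cos(y),np.sin(y)])
    P=np.array([[*(Hx+d*.145),z] for z in np.linspace(.04,.18,40)]);u=proj('scene',P).round().astype(int);print(yd,sc[u[:,1],u[:,0]].mean().round())
a=cv2.imread('pics/s0.png') if 0 else cv2.imread('pics/scene0.png')
d=(cv2.absdiff(a,sc).max(2)>35).astype('uint8');n,_,st,c=cv2.connectedComponentsWithStats(d)
print([tuple(x[:5]) for x in st[1:] if x[4]>12])
E
```

```text
time: 22.73
position: [0.5416, -0.0015, 0.2269]
eef_rot: [0.997, 0.081, 0.002, 0.0]
ft_force: [-0.4, -1.1, -1.0]
width: 0.0
finger_force: 0.0
[ 0.54157079 -0.00152764  0.22689801] [-0.3836203  -1.06785436 -0.99971489]
-178 52.0
-177 59.0
-176 58.0
-175 61.0
-174 61.0
-173 65.0
-172 65.0
-171 55.0
-170 44.0
-169 34.0
-168 27.0
-167 18.0
-166 15.0
-165 12.0
-164 5.0
-163 53.0
-162 117.0
-161 149.0
-160 157.0
[(np.int32(0), np.int32(0), np.int32(119), np.int32(86), np.int32(3292)), (np.int32(275), np.int32(0), np.int32(126), np.int32(298), np.int32(15581)), (np.int32(210), np.int32(13), np.int32(12), np.int32(18), np.int32(138)), (np.int32(254), np.int32(15), np.int32(22), np.int32(15), np.int32(118)), (np.int32(238), np.int32(16), np.int32(13), np.int32(13), np.int32(35)), (np.int32(223), np.int32(26), np.int32(9), np.int32(6), np.int32(28)), (np.int32(235), np.int32(50), np.int32(12), np.int32(15), np.int32(32)), (np.int32(257), np.int32(52), np.int32(7), np.int32(12), np.int32(49)), (np.int32(45), np.int32(56), np.int32(18), np.int32(25), np.int32(85)), (np.int32(288), np.int32(68), 
[... 301 characters left out ...]
2), np.int32(7), np.int32(45)), (np.int32(221), np.int32(137), np.int32(51), np.int32(35), np.int32(851)), (np.int32(312), np.int32(136), np.int32(7), np.int32(8), np.int32(24)), (np.int32(276), np.int32(155), np.int32(38), np.int32(16), np.int32(290)), (np.int32(124), np.int32(171), np.int32(77), np.int32(64), np.int32(1863)), (np.int32(108), np.int32(186), np.int32(8), np.int32(27), np.int32(86)), (np.int32(68), np.int32(216), np.int32(50), np.int32(43), np.int32(1088)), (np.int32(388), np.int32(228), np.int32(13), np.int32(16), np.int32(108)), (np.int32(202), np.int32(240), np.int32(76), np.int32(53), np.int32(2557)), (np.int32(402), np.int32(248), np.int32(7), np.int32(9), np.int32(17))]
```

```bash
cat > edge.py <<'E'
from fit import *
s=get_state();print(s['time'],s['position'],s['ft_force'])
sc=np.mean([capture('scene') for _ in range(4)],0).mean(2).astype(np.float32);Hx=np.array([.6365,.110])
for za,zb in((.04,.08),(.08,.13),(.13,.17)):
    r=[]
    for yd in np.arange(-168,-158,.5):
        y=np.radians(yd);d=np.array([np.cos(y),np.sin(y)])
        u=proj('scene',np.array([[*(Hx+d*.15),z] for z in np.linspace(za,zb,20)])).astype(np.float32)
        r.append(int(cv2.remap(sc,u[:,0].reshape(1,-1),u[:,1].reshape(1,-1),1).mean()))
    print(r)
E
python3 edge.py
python3 -m jog '[{"x":0,"y":0,"z":-1,"rx":0,"ry":0,"rz":0},{"x":0,"y":0,"z":-2,"rx":0,"ry":0,"rz":0},{"x":-0.2,"y":1.5,"z":-2,"rx":0,"ry":0,"rz":0},{"x":-0.4,"y":3,"z":-2,"rx":0,"ry":0,"rz":0},{"x":-0.6,"y":4.2,"z":-2,"rx":0,"ry":0,"rz":0},{"x":-0.8,"y":5.2,"z":-2,"rx":0,"ry":0,"rz":0},{"x":-0.9,"y":5.8,"z":-2,"rx":0,"ry":0,"rz":0},{"x":-1,"y":6.1,"z":-2,"rx":0,"ry":0,"rz":0},{"x":-1,"y":6.2,"z":-2,"rx":0,"ry":0,"rz":0},{"x":-1,"y":6.2,"z":-2,"rx":0,"ry":0,"rz":0}]'; python3 edge.py
```

```text
22.8333 [0.54055876 0.00113224 0.22531058] [-0.37289129  0.2924371  -0.52564637]
[13, 11, 10, 8, 9, 21, 47, 84, 116, 137, 147, 153, 154, 152, 151, 150, 150, 150, 150, 149]
[15, 14, 12, 10, 7, 13, 40, 76, 112, 133, 147, 154, 156, 156, 154, 153, 153, 152, 152, 152]
[16, 14, 12, 10, 8, 10, 28, 63, 103, 131, 146, 154, 158, 157, 155, 154, 153, 153, 153, 153]
time: 23.87
position: [0.5301, 0.063, 0.2043]
eef_rot: [0.997, 0.083, 0.0, 0.0]
ft_force: [-0.4, -0.1, -0.8]
width: 0.001
finger_force: 0.0
23.8667 [0.53009609 0.06296669 0.20431054] [-0.42361046 -0.13578949 -0.76430112]
[13, 12, 11, 10, 10, 16, 31, 50, 66, 76, 81, 84, 84, 83, 83, 83, 82, 83, 82, 82]
[13, 11, 9, 8, 6, 12, 34, 62, 88, 103, 114, 117, 118, 117, 113, 110, 107, 106, 104, 103]
[8, 6, 5, 5, 5, 6, 8, 12, 16, 26, 40, 54, 64, 73, 81, 85, 90, 94, 96, 99]
```

```bash
python3 -m jog '[{"x":0,"y":0.1,"z":0,"rx":0,"ry":0,"rz":0},{"x":0,"y":0.2,"z":0,"rx":0,"ry":0,"rz":0},{"x":0,"y":0.3,"z":0,"rx":0,"ry":0,"rz":0},{"x":0,"y":0.4,"z":0,"rx":0,"ry":0,"rz":0},{"x":0,"y":0.5,"z":0,"rx":0,"ry":0,"rz":0},{"x":0,"y":0.6,"z":0,"rx":0,"ry":0,"rz":0},{"x":0,"y":0.65,"z":0,"rx":0,"ry":0,"rz":0},{"x":0,"y":0.7,"z":0,"rx":0,"ry":0,"rz":0},{"x":0,"y":0.74,"z":0,"rx":0,"ry":0,"rz":0},{"x":0,"y":0.74,"z":0,"rx":0,"ry":0,"rz":0}]'; python3 edge.py
```

```text
time: 24.9
position: [0.53, 0.0697, 0.2043]
eef_rot: [0.997, 0.082, -0.0, 0.001]
ft_force: [-0.9, -3.9, 0.5]
width: 0.003
finger_force: 1.9
24.9 [0.52995036 0.06973737 0.20426572] [-0.94443733 -3.90325967  0.50073042]
[9, 13, 25, 44, 62, 73, 79, 83, 84, 84, 83, 83, 82, 82, 82, 82, 82, 82, 82, 82]
[7, 11, 24, 50, 81, 104, 114, 118, 119, 115, 111, 108, 106, 104, 104, 103, 102, 101, 101, 101]
[6, 8, 12, 18, 28, 45, 60, 69, 76, 81, 86, 90, 93, 97, 100, 103, 107, 112, 116, 120]
```

```bash
python3 -m jog '[{"x":0,"y":0,"z":0,"rx":0,"ry":0,"rz":0},{"x":0,"y":0,"z":0,"rx":0,"ry":0,"rz":0},{"x":0,"y":-0.01,"z":0,"rx":0,"ry":0,"rz":0},{"x":0,"y":-0.02,"z":0,"rx":0,"ry":0,"rz":0},{"x":0,"y":-0.03,"z":0,"rx":0,"ry":0,"rz":0},{"x":0,"y":-0.04,"z":0,"rx":0,"ry":0,"rz":0},{"x":0,"y":-0.05,"z":0,"rx":0,"ry":0,"rz":0},{"x":0,"y":-0.06,"z":0,"rx":0,"ry":0,"rz":0},{"x":0,"y":-0.07,"z":0,"rx":0,"ry":0,"rz":0},{"x":0,"y":-0.08,"z":0,"rx":0,"ry":0,"rz":0}]'
python3 -m jog '[{"x":0,"y":-0.01,"z":0,"rx":0,"ry":0,"rz":0},{"x":0,"y":-0.02,"z":0,"rx":0,"ry":0,"rz":0},{"x":0,"y":-0.03,"z":0,"rx":0,"ry":0,"rz":0},{"x":0,"y":-0.04,"z":0,"rx":0,"ry":0,"rz":0},{"x":0,"y":-0.05,"z":0,"rx":0,"ry":0,"rz":0},{"x":0,"y":-0.06,"z":0,"rx":0,"ry":0,"rz":0},{"x":0,"y":-0.07,"z":0,"rx":0,"ry":0,"rz":0},{"x":0,"y":-0.08,"z":0,"rx":0,"ry":0,"rz":0},{"x":0,"y":-0.09,"z":0,"rx":0,"ry":0,"rz":0},{"x":0,"y":-0.1,"z":0,"rx":0,"ry":0,"rz":0}]'; python3 edge.py
```

```text
time: 25.93
position: [0.53, 0.0698, 0.2043]
eef_rot: [0.997, 0.083, -0.0, 0.0]
ft_force: [-0.8, -4.7, 0.7]
width: 0.001
finger_force: 2.2
time: 26.77
position: [0.5302, 0.0695, 0.2044]
eef_rot: [0.997, 0.083, 0.0, -0.0]
ft_force: [0.5, 0.3, -0.8]
width: 0.001
finger_force: 0.1
26.7667 [0.53022477 0.06951537 0.20441653] [ 0.52214218  0.266891   -0.77005893]
[10, 12, 22, 41, 60, 72, 78, 82, 84, 84, 83, 82, 82, 82, 81, 82, 82, 82, 82, 82]
[6, 9, 20, 45, 77, 103, 113, 118, 118, 115, 111, 108, 106, 105, 104, 103, 102, 102, 101, 101]
[6, 6, 10, 15, 26, 44, 61, 69, 76, 82, 86, 90, 94, 97, 101, 104, 107, 111, 115, 118]
```

```bash
python3 -m jog '[{"x":0,"y":-0.02,"z":0,"rx":0,"ry":0,"rz":0},{"x":0,"y":-0.04,"z":0,"rx":0,"ry":0,"rz":0},{"x":0,"y":-0.06,"z":0,"rx":0,"ry":0,"rz":0},{"x":0,"y":-0.08,"z":0,"rx":0,"ry":0,"rz":0},{"x":0,"y":-0.1,"z":0,"rx":0,"ry":0,"rz":0},{"x":0,"y":-0.13,"z":0,"rx":0,"ry":0,"rz":0},{"x":0,"y":-0.16,"z":0,"rx":0,"ry":0,"rz":0},{"x":0,"y":-0.2,"z":0,"rx":0,"ry":0,"rz":0},{"x":0,"y":-0.25,"z":0,"rx":0,"ry":0,"rz":0},{"x":0,"y":-0.3,"z":0,"rx":0,"ry":0,"rz":0}]'; python3 edge.py
python3 -m jog '[{"x":0,"y":-0.2,"z":0,"rx":0,"ry":0,"rz":0},{"x":0.1,"y":-0.8,"z":0,"rx":0,"ry":0,"rz":0},{"x":0.2,"y":-1.8,"z":0,"rx":0,"ry":0,"rz":0},{"x":0.4,"y":-3,"z":0,"rx":0,"ry":0,"rz":0},{"x":0.6,"y":-4.2,"z":0,"rx":0,"ry":0,"rz":0},{"x":0.8,"y":-5.5,"z":1,"rx":0,"ry":0,"rz":0},{"x":1,"y":-6.5,"z":2,"rx":0,"ry":0,"rz":0},{"x":1,"y":-7,"z":3,"rx":0,"ry":0,"rz":0},{"x":1,"y":-7,"z":3,"rx":0,"ry":0,"rz":0},{"x":1,"y":-7,"z":3,"rx":0,"ry":0,"rz":0}]'; python3 edge.py
```

```text
time: 27.8
position: [0.53, 0.0658, 0.2043]
eef_rot: [0.997, 0.083, -0.0, 0.0]
ft_force: [1.3, 0.9, 0.0]
width: 0.005
finger_force: 0.0
27.8 [0.52999757 0.0657644  0.20430008] [1.34309219 0.92232854 0.02325322]
[10, 9, 12, 24, 42, 59, 72, 80, 83, 85, 84, 83, 82, 82, 82, 82, 82, 83, 82, 82]
[8, 6, 7, 23, 53, 85, 105, 117, 122, 122, 120, 116, 110, 106, 105, 104, 104, 104, 103, 103]
[6, 6, 6, 6, 11, 19, 27, 37, 47, 55, 65, 75, 82, 87, 92, 96, 101, 105, 108, 111]
time: 28.83
position: [0.5405, -0.0043, 0.2352]
eef_rot: [0.997, 0.082, 0.001, -0.0]
ft_force: [0.4, -0.1, -1.1]
width: 0.001
finger_force: 0.0
28.8333 [ 0.54053578 -0.00433623  0.23517659] [ 0.35576212 -0.11413713 -1.06694572]
[9, 8, 15, 36, 70, 105, 130, 144, 151, 154, 153, 151, 150, 149, 149, 149, 149, 149, 149, 149]
[11, 8, 9, 27, 63, 102, 128, 143, 153, 156, 156, 154, 153, 152, 152, 152, 152, 152, 152, 152]
[11, 8, 9, 21, 54, 94, 125, 143, 152, 156, 156, 155, 153, 152, 152, 152, 152, 152, 152, 152]
```

```bash
python3 -m jog '[{"x":-1,"y":0,"z":-1,"rx":0,"ry":0,"rz":0},{"x":-2,"y":0,"z":-2,"rx":0,"ry":0,"rz":0},{"x":-2.6,"y":0.8,"z":-3,"rx":0,"ry":0,"rz":0},{"x":-2.7,"y":2,"z":-3,"rx":0,"ry":0,"rz":0},{"x":-2.9,"y":3.4,"z":-3,"rx":0,"ry":0,"rz":0},{"x":-3,"y":4.6,"z":-3,"rx":0,"ry":0,"rz":0},{"x":-3.1,"y":5.4,"z":-3,"rx":0,"ry":0,"rz":0},{"x":-3.2,"y":6,"z":-3,"rx":0,"ry":0,"rz":0},{"x":-3.3,"y":6.3,"z":-3,"rx":0,"ry":0,"rz":0},{"x":-3.3,"y":6.4,"z":-3,"rx":0,"ry":0,"rz":0}]'
python3 -m jog '[{"x":0,"y":0.03,"z":0,"rx":0,"ry":0,"rz":0},{"x":0,"y":0.06,"z":0,"rx":0,"ry":0,"rz":0},{"x":0,"y":0.09,"z":0,"rx":0,"ry":0,"rz":0},{"x":0,"y":0.12,"z":0,"rx":0,"ry":0,"rz":0},{"x":0,"y":0.15,"z":0,"rx":0,"ry":0,"rz":0},{"x":0,"y":0.18,"z":0,"rx":0,"ry":0,"rz":0},{"x":0,"y":0.21,"z":0,"rx":0,"ry":0,"rz":0},{"x":0,"y":0.24,"z":0,"rx":0,"ry":0,"rz":0},{"x":0,"y":0.27,"z":0,"rx":0,"ry":0,"rz":0},{"x":0,"y":0.3,"z":0,"rx":0,"ry":0,"rz":0}]'; python3 edge.py
```

```text
time: 29.87
position: [0.5068, 0.0602, 0.2042]
eef_rot: [0.997, 0.083, -0.0, 0.0]
ft_force: [-1.1, -0.8, 0.5]
width: -0.002
finger_force: 0.0
time: 30.7
position: [0.507, 0.0629, 0.2043]
eef_rot: [0.997, 0.083, -0.0, 0.0]
ft_force: [-0.1, 0.7, -1.2]
width: 0.004
finger_force: 0.0
30.7 [0.50702291 0.06286802 0.20430074] [-0.11398881  0.73150703 -1.24208854]
[11, 10, 13, 24, 41, 58, 71, 79, 83, 85, 84, 83, 83, 82, 82, 82, 82, 83, 82, 82]
[10, 8, 8, 23, 53, 82, 99, 108, 112, 111, 108, 105, 104, 103, 103, 103, 102, 102, 101, 100]
[20, 22, 25, 28, 43, 62, 75, 81, 88, 91, 90, 91, 92, 96, 100, 105, 114, 124, 130, 129]
```

```bash
python3 -m jog '[{"x":0,"y":0.02,"z":0,"rx":0,"ry":0,"rz":0},{"x":0,"y":0.04,"z":0,"rx":0,"ry":0,"rz":0},{"x":0,"y":0.06,"z":0,"rx":0,"ry":0,"rz":0},{"x":0,"y":0.08,"z":0,"rx":0,"ry":0,"rz":0},{"x":0,"y":0.1,"z":0,"rx":0,"ry":0,"rz":0},{"x":0,"y":0.12,"z":0,"rx":0,"ry":0,"rz":0},{"x":0,"y":0.14,"z":0,"rx":0,"ry":0,"rz":0},{"x":0,"y":0.16,"z":0,"rx":0,"ry":0,"rz":0},{"x":0,"y":0.18,"z":0,"rx":0,"ry":0,"rz":0},{"x":0,"y":0.2,"z":0,"rx":0,"ry":0,"rz":0}]'; python3 edge.py
```

```text
time: 31.73
position: [0.507, 0.0648, 0.2043]
eef_rot: [0.997, 0.083, -0.0, 0.0]
ft_force: [-0.0, -1.2, 0.0]
width: -0.003
finger_force: 0.3
31.7333 [0.50699231 0.06478218 0.20429114] [-0.04766181 -1.17268172  0.00659694]
[9, 12, 24, 43, 61, 72, 79, 83, 84, 84, 83, 82, 82, 82, 81, 82, 82, 83, 83, 82]
[8, 12, 25, 47, 75, 96, 107, 111, 112, 110, 106, 104, 104, 103, 103, 102, 102, 101, 100, 99]
[22, 28, 38, 46, 56, 70, 80, 85, 91, 94, 94, 97, 99, 104, 111, 118, 124, 129, 130, 128]
```

```bash
python3 -m jog '[{"x":0,"y":0,"z":0,"rx":0,"ry":0,"rz":0},{"x":0,"y":0,"z":0,"rx":0,"ry":0,"rz":0},{"x":0,"y":0,"z":0,"rx":0,"ry":0,"rz":0},{"x":0,"y":-0.005,"z":0,"rx":0,"ry":0,"rz":0},{"x":0,"y":-0.01,"z":0,"rx":0,"ry":0,"rz":0},{"x":0,"y":-0.015,"z":0,"rx":0,"ry":0,"rz":0},{"x":0,"y":-0.02,"z":0,"rx":0,"ry":0,"rz":0},{"x":0,"y":-0.025,"z":0,"rx":0,"ry":0,"rz":0},{"x":0,"y":-0.03,"z":0,"rx":0,"ry":0,"rz":0},{"x":0,"y":-0.035,"z":0,"rx":0,"ry":0,"rz":0}]'
python3 -m jog '[{"x":0,"y":-0.01,"z":0,"rx":0,"ry":0,"rz":0},{"x":0,"y":-0.02,"z":0,"rx":0,"ry":0,"rz":0},{"x":0,"y":-0.03,"z":0,"rx":0,"ry":0,"rz":0},{"x":0,"y":-0.04,"z":0,"rx":0,"ry":0,"rz":0},{"x":0,"y":-0.05,"z":0,"rx":0,"ry":0,"rz":0},{"x":0,"y":-0.06,"z":0,"rx":0,"ry":0,"rz":0},{"x":0,"y":-0.07,"z":0,"rx":0,"ry":0,"rz":0},{"x":0,"y":-0.08,"z":0,"rx":0,"ry":0,"rz":0},{"x":0,"y":-0.1,"z":0,"rx":0,"ry":0,"rz":0},{"x":0,"y":-0.13,"z":0,"rx":0,"ry":0,"rz":0}]'; python3 edge.py
```

```text
time: 32.77
position: [0.5071, 0.0645, 0.2043]
eef_rot: [0.997, 0.083, 0.0, -0.0]
ft_force: [1.1, -0.1, -0.6]
width: -0.002
finger_force: 0.1
time: 33.6
position: [0.507, 0.0632, 0.2043]
eef_rot: [0.997, 0.083, 0.0, -0.0]
ft_force: [-0.1, -0.6, -0.2]
width: 0.0
finger_force: 0.0
33.6 [0.50702634 0.06321069 0.2043219 ] [-0.1266466  -0.64469183 -0.23490207]
[11, 10, 13, 24, 41, 58, 70, 78, 83, 85, 84, 83, 82, 82, 81, 82, 82, 83, 83, 82]
[10, 8, 9, 22, 51, 80, 97, 106, 111, 110, 108, 105, 104, 103, 103, 103, 102, 102, 101, 101]
[20, 22, 25, 28, 43, 63, 77, 83, 88, 91, 90, 91, 92, 96, 103, 109, 118, 126, 131, 129]
```

```bash
python3 -m jog '[{"x":0,"y":-0.05,"z":0,"rx":0,"ry":0,"rz":0},{"x":0,"y":-0.15,"z":0,"rx":0,"ry":0,"rz":0},{"x":0.1,"y":-0.5,"z":0,"rx":0,"ry":0,"rz":0},{"x":0.2,"y":-1.2,"z":0,"rx":0,"ry":0,"rz":0},{"x":0.4,"y":-2.5,"z":0,"rx":0,"ry":0,"rz":0},{"x":0.6,"y":-4,"z":0,"rx":0,"ry":0,"rz":0},{"x":0.8,"y":-5.5,"z":1,"rx":0,"ry":0,"rz":0},{"x":1,"y":-7,"z":2,"rx":0,"ry":0,"rz":0},{"x":1,"y":-7.5,"z":3,"rx":0,"ry":0,"rz":0},{"x":1,"y":-7.5,"z":3,"rx":0,"ry":0,"rz":0}]'
python3 -m jog '[{"x":0,"y":0,"z":0,"rx":0,"ry":0,"rz":0},{"x":0,"y":0,"z":0,"rx":0,"ry":0,"rz":0},{"x":0,"y":0,"z":0,"rx":0,"ry":0,"rz":0},{"x":0,"y":0,"z":0,"rx":0,"ry":0,"rz":0},{"x":0,"y":0,"z":0,"rx":0,"ry":0,"rz":0},{"x":0,"y":0,"z":0,"rx":0,"ry":0,"rz":0},{"x":0,"y":0,"z":0,"rx":0,"ry":0,"rz":0},{"x":0,"y":0,"z":0,"rx":0,"ry":0,"rz":0},{"x":0,"y":0,"z":0,"rx":0,"ry":0,"rz":0},{"x":0,"y":0,"z":0,"rx":0,"ry":0,"rz":0}]'; python3 edge.py
```

```text
time: 34.63
position: [0.5182, -0.0138, 0.2362]
eef_rot: [0.997, 0.081, 0.002, 0.0]
ft_force: [0.7, 0.3, -0.1]
width: -0.005
finger_force: 0.0
time: 35.47
position: [0.517, -0.0118, 0.2343]
eef_rot: [0.997, 0.083, 0.0, 0.0]
ft_force: [-0.0, 0.5, -1.1]
width: 0.001
finger_force: 0.0
35.4667 [ 0.51704495 -0.01183636  0.23432866] [-0.01414629  0.53263899 -1.09321885]
[9, 7, 14, 35, 70, 104, 130, 143, 150, 153, 153, 151, 150, 149, 149, 149, 149, 149, 148, 148]
[10, 7, 9, 26, 63, 101, 128, 143, 152, 155, 156, 154, 153, 152, 152, 151, 151, 151, 151, 152]
[11, 8, 8, 21, 54, 94, 124, 142, 152, 155, 156, 154, 153, 152, 152, 151, 151, 151, 151, 151]
```

```bash
python3 -c "
from plant import *
print(hand_in())"
```

```text
the job is handed in; nothing more can be done
None
```

The smaller door hangs on both pins with no forcing felt, was pushed to its stops (up to 5.7 N) and let go, and the job is handed in at 35.5 s. On release the door settled about 0.5° (1.4 mm at its free edge) off its pressed position, the same both times I released it slowly; the final frame showed no sign that the other tableware had moved.

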